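Load a battery cell into the bench tester and start the test

TASK

Take the yellow battery cell that stands upright on the bench and lay it gently on its side in the tester's cradle, between the contact posts, with its plus end (the small steel nub) towards the red post, and let go of it. Then press the blue key and after it the green key, one at a time, each fully down and let it spring back. Do not press the red key, and leave the black cell and everything else on the bench where it stands.

Things in the scene. Friction and masses are not known exactly. Their poses are not given: they have to be found in the camera images.
- yellow_cell: the cell to test: yellow-wrapped round battery cell, 32 mm diameter, 70 mm long, about 140 g, at first standing upright. Origin at the centre of its flat steel (minus) end; its z axis runs along the cell to the plus end, a small steel nub (12 mm wide, 2.5 mm high, within the 70 mm) on a white disc
- yellow_cell_center (a point): middle of the yellow cell, on its axis, 35 mm from either end
- yellow_cell_plus (a point): tip of the yellow cell's plus nub
- tester: cell tester, fixed to the table: a low grey plate (100 x 124 mm, 10 mm high) with the cradle, and beyond it (+x of its own frame) a white console box 160 mm wide (y), 65 to 145 mm from the cradle along x, 50 mm high, with three keys on top. Origin under the cradle's middle on the table, z up, y along the cradle to the red contact post
- cradle (a point): where the cell's middle belongs, on the cradle's axis 55 mm above the table; y along the cradle to the red post, z up, x to the console. Two aluminium V saddles (8 mm thick, 27 mm either side of the middle, faces at 45 degrees, no wider than about 36 mm) carry the cell; between, beside and under them it is open down to the grey plate, 10 mm high
- red_post (a point): middle of the top of the red (plus) contact post at the cradle's +y end: 24 mm wide (x), 8 mm thick, top 63 mm above the table. The inner faces of the two posts are 80 mm apart, so a 70 mm cell has 5 mm play at each end (pins inside the posts reach the cell when the test runs; nothing moves here)
- black_post (a point): middle of the top of the black (minus) contact post at the cradle's -y end, of the same size
- blue_key_top (a point): round blue spring key, 26 mm across, on the tester's console; this point is the centre of its top face (top faces up). 6 mm travel straight down, 4 N holds it fully down. Neighbouring keys are 50 mm apart. It is the key at the red-post end (+y)
- red_key_top (a point): round red spring key, 26 mm across, on the tester's console; this point is the centre of its top face (top faces up). 6 mm travel straight down, 4 N holds it fully down. Neighbouring keys are 50 mm apart. The middle key (stop): not to be pressed
- green_key_top (a point): round green spring key, 26 mm across, on the tester's console; this point is the centre of its top face (top faces up). 6 mm travel straight down, 4 N holds it fully down. Neighbouring keys are 50 mm apart. It is the key at the black-post end (-y)
- blue_key (a joint): travel of the blue key: 0 m up, 0.006 m fully down; springs back by itself
- red_key (a joint): travel of the red key: 0 m up, 0.006 m fully down; springs back by itself
- green_key (a joint): travel of the green key: 0 m up, 0.006 m fully down; springs back by itself
- black_cell: another cell of the same size and shape with black wrap, standing upright on the table; not to be disturbed. Origin at the centre of its underside
- flux_tin: low brass-coloured tin, 40 mm across, 24 mm high, origin under its centre; bystander
- solder_spool: grey spool standing on its flange, 64 mm across, 46 mm high, origin under its centre; bystander
- jar: glass jar with steel lid, 64 mm across, 100 mm high, origin under its centre; bystander
- swab_pot: yellow pot, 72 mm across, 85 mm high, with swabs up to 130 mm; origin under its centre; bystander
- screwdriver: orange-handled screwdriver lying on the table, 160 mm long; bystander
- phone: black phone lying flat, 72 x 146 x 8 mm; bystander

How it is judged:
By the outcome, as a careful person would: the job done as asked, in the order asked, and still so for the second after the job is handed in, with the robot touching nothing.
It also fails if it takes over 48 s, if anything falls off the work surface, if the arm or the gripper's body presses on something with over 40 N, if the wrist force passes 120 N, or if a joint passes its speed limit or range.

ROBOT

A 7-joint arm with a two-finger parallel gripper is mounted at the origin on the work surface. World frame = base frame: x ahead of the robot, y to its left, z up, the work surface at z = 0. Lengths are in mm, angles in rad, forces in N, time in s.
With the tool pointing down it reaches from about 400 to 875 mm from the base axis. Payload 4.4 kg.
Tool frame: the origin (TCP) lies midway between the tips of the shut fingers; the grasp point (between the pads) lies 19 mm behind it; z points along the fingers, y is the line along which they close (so a half turn about z gives the same grasp; the last joint's range is limited). The gripper opens to 85 mm and grips with 20 to 120 N. Pads are 22 mm wide; open, the fingers measure 114 mm over their backs; the gripper's body (76 mm by 85 mm) begins 54 mm behind the grasp point. The pads swing forward as they close: fully open they stand 13 mm farther back than shut.
Start: joints at [1.114, 0.628, 0.038, 1.517, -0.027, 0.996, -0.02], TCP at [247.631, -600.996, 231.313] pointing down, gripper open.
Joint ranges: [-3.06, 3.06], [-0.37, 2.12], [-1.25, 1.32], [0.18, 2.47], [-1.1, 4.24], [0.23, 1.98], [-2.94, 2.94]. Speed limits (rad/s): [2.57, 2.57, 3.14, 3.14, 3.14, 3.14, 3.14].

INTERFACE

Orientations are given as [roll, pitch, yaw] about the fixed x, y, z axes, in that order (R = Rz(yaw) Ry(pitch) Rx(roll)).
In Python, from cell import ctrl, get_image, get_calibration gives the robot as it stands.
- The arm moves only by the shell command python3 -m creep 'ROWS'. ROWS is JSON, a list of rows, each an object of numbers: "dx", "dy", "dz": the shift along the world's x, y, z normalised to -1 to 1, where 1 is 0.4 m; "rx", "ry", "rz": the turn, a rotation vector about the world's x, y, z normalised to -1 to 1, where 1 is 2 pi rad; "grip": the closure, from -1 (fully open) to 1 (shut). A call has exactly 5 rows; each row is the pose to reach, as a shift and turn from the pose commanded when the call began, turning the shorter way round; what a row does not reach only later rows make up. A row lasts 1/8 s, in which the tool goes at most 62.5 mm and 10.7 degrees, less where a joint would pass 70% of its speed; a pose out of reach is approached as far as the arm can. A call with a number of a shift or a turn outside -1 to 1 is refused whole. A call with a gripper value outside its range is refused whole. The fingers move at their own pace and stop on an object; the grip force is fixed at half the most. Time passes only in rows, so rows that repeat a pose let the fingers close, or fill a call up. It gives the time, the measured TCP pose, the force, the opening and the grip force at its end, in the units of the state.
- ctrl.read_state(): the state, without advancing time (a new reading comes with each control period).
- get_image(name): name is "scene" or "top" or "wrist"; returns the picture (480x640x3 uint8, red, green, blue); there is no depth.
- get_calibration(name): a dict with "mtx" (3x3 intrinsics, pixels), "world_from_camera" (4x4, takes a point from camera to world coordinates). Camera axes: x right, y down, z forward; pixel columns grow to the right and rows downward; lengths in mm; the calibration is good to about 2 mm. A picture is of the moment at which its call begins: read the wrist's pose just before it. get_calibration takes no time and is no camera call; for the wrist camera it gives the pose at the moment of the call.
- ctrl.finish_job(): hands the job in; it is judged then, once.
The state is a dict: "clock": time; "qpos": joint angles; "qd": joint speeds; "tau": joint torques, N m; "eef_pos": TCP position; "tool_rot": TCP orientation; "force": force on the tool from outside, world axes, zero at the start; "torque": the same for the moment, N m; "width": finger opening in mm; "gripper_force": force on a finger pad.
Only numpy, scipy, OpenCV 4.12 (cv2) and the standard library are available. Lean on these libraries where they do the work, as an engineer would, in place of code of your own. Each camera call takes 0.05 s, during which the arm holds its last target. There are 200 camera calls.

## Working session

There is one attempt and no reset: what is moved stays moved. The work goes in short steps, Python scripts to look and compute and a shell command to move; the robot and the scene stay as the last step left them, time stands still between calls to the robot, and variables do not carry over. Pictures are saved under pics/ and viewed, at most 10 in all, crops included, and the job is handed in when it is done.

```bash
ls; mkdir -p pics; python3 - <<'E'
from cell import ctrl,get_image,get_calibration
import cv2
for n in("scene","top"):
    im=get_image(n); cv2.imwrite(f"pics/{n}0.png",im[:,:,::-1])
    c=get_calibration(n); print(n,c["mtx"],c["world_from_camera"])
print(ctrl.read_state())
E
```

```text
pics
scene [[448.95264542   0.         327.23573387]
 [  0.         448.95264542 237.77343065]
 [  0.           0.           1.        ]] [[-5.33510467e-01  6.44374599e-01 -5.47857607e-01  1.03065366e+03]
 [ 8.45676703e-01  3.95640555e-01 -3.58189146e-01  3.97076702e+02]
 [-1.40533000e-02 -6.54408074e-01 -7.56010964e-01  7.56129107e+02]
 [ 0.00000000e+00  0.00000000e+00  0.00000000e+00  1.00000000e+00]]
top [[474.89700608   0.         313.13824588]
 [  0.         474.89700608 243.53747275]
 [  0.           0.           1.        ]] [[ 1.58255030e-01 -9.65976287e-01  2.04560891e-01  3.81836511e+02]
 [-9.87389096e-01 -1.53927072e-01  3.70031113e-02  5.79637174e+01]
 [-4.25666911e-03 -2.07837121e-01 -9.78154186e-01  8.96031147e+02]
 [ 0.00000000e+00  0.00000000e+00  0.00000000e+00  1.00000000e+00]]
{'clock': 0.1, 'qpos': array([ 1.11419039,  0.62926014,  0.03841322,  1.51824294, -0.02699873,
        0.99630584, -0.02003268]), 'qd': array([ 0.00032774, -0.00235313, -0.00061497, -0.00288945,  0.00050602,
        0.00104477,  0.00094735]), 'tau': array([ 3.78317811e-03, -5.64529288e+01,  1.23086940e+00, -1.93969578e+01,
        1.13309413e-02,  5.51993988e-03, -3.74165296e-06]), 'eef_pos': array([ 247.44311053, -600.46461184,  230.48426507]), 'tool_rot': array([-3.13989317e+00, -4.44950322e-07,  3.90800035e-01]), 'force': array([-0.20570617,  0.26068943, -0.11834069]), 'torque': array([0.03069753, 0.01102561, 0.03838043]), 'gripper_force': 0.0, 'width': 85.67844073193925}
```

View pics/scene0.png

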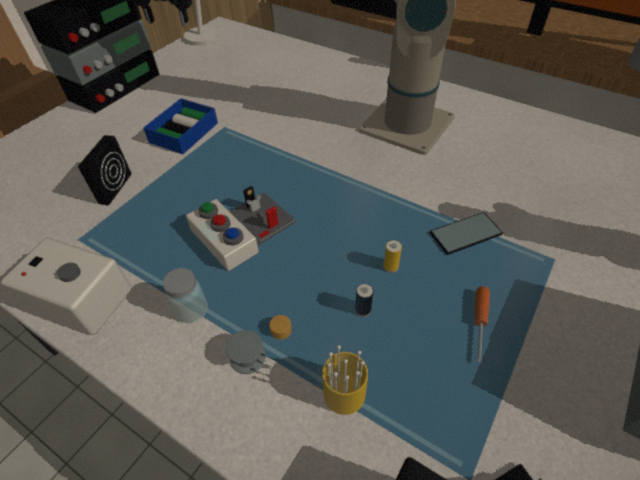

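View pics/top0.png

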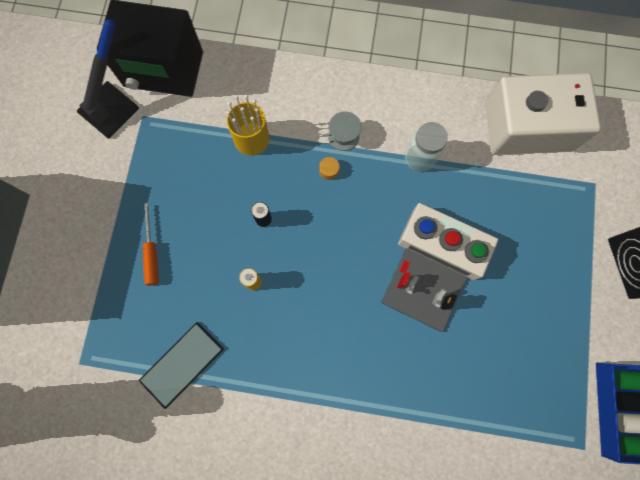

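The scene view shows the yellow cell at (393,257), the black cell at (364,299), and the tester with its keys at (207,209), (220,222) and (233,236). In the top view the yellow cell's top is at about (250,277), the black cell is at (261,212), blue, red and green keys are at (427,227), (453,239) and (479,251), the red post is at about (405,270) and the black post at (449,301).

```bash
cat >h.py <<'E'
import numpy as np,cv2
from cell import get_calibration
def ray(c,uv):
    M=c["world_from_camera"]; d=M[:3,:3]@np.linalg.solve(c["mtx"],[uv[0],uv[1],1.]); return M[:3,3],d/np.linalg.norm(d)
def plane(c,uv,z):
    o,d=ray(c,uv); return o+d*(z-o[2])/d[2]
def tri(c1,u1,c2,u2):
    o,d=ray(c1,u1);p,e=ray(c2,u2)
    s=np.linalg.lstsq(np.c_[d,-e],p-o,rcond=None)[0]
    a=o+d*s[0];b=p+e*s[1]; return (a+b)/2,np.linalg.norm(a-b)
def blobs(im,lo,hi,box,mn=15):
    x0,y0,x1,y1=box; h=cv2.cvtColor(im[y0:y1,x0:x1],cv2.COLOR_BGR2HSV); m=cv2.inRange(h,lo,hi)
    n,l,s,c=cv2.connectedComponentsWithStats(m)
    return [(c[i]+[x0,y0],s[i]+np.array([x0,y0,0,0,0])) for i in range(1,n) if s[i,4]>=mn]
E
python3 - <<'E'
from h import *
np.set_printoptions(precision=1,suppress=True)
S=cv2.imread("pics/scene0.png");T=cv2.imread("pics/top0.png");cs,ct=get_calibration("scene"),get_calibration("top")
col=dict(blue=((108,150,60),(125,255,255)),red=((0,150,80),(6,255,255)),green=((50,120,40),(85,255,255)),yellow=((18,100,80),(32,255,255)),white=((0,0,165),(180,70,255)))
bs=dict(T=(375,190,510,335),S=(180,180,300,270)); ys=dict(T=(230,260,275,300),S=(375,230,415,280))
for k,(lo,hi) in col.items():
  b=ys if k in("yellow","white") else bs
  for nm,im in(("T",T),("S",S)):
    for c,s in blobs(im,lo,hi,b[nm]): print(k,nm,c,s)
a=cv2.resize(T[190:340,370:510],None,fx=4,fy=4,interpolation=cv2.INTER_CUBIC)
b=cv2.resize(T[250:300,225:285],None,fx=4,fy=4,interpolation=cv2.INTER_CUBIC)
a[-200:,:240]=b
cv2.imwrite("pics/crop1.png",a)
E
```

```text
blue T [426.4 225.9] [420 219  14  14 158]
blue S [231.9 233. ] [226 228  13  11 103]
red T [452.1 237.8] [445 231  15  14 168]
red T [404.1 274.7] [398 261  13  27 189]
red S [272.  216.8] [266 207  12  22 178]
red S [219.3 219.5] [213 215  13  11  99]
red S [263.4 233.5] [259 230  10   8  37]
green T [478.2 249.9] [471 243  15  14 167]
green S [206.7 206.8] [201 202  12  11  98]
yellow T [254.2 283.6] [243 272  18  18 113]
yellow S [392. 260.] [384 247  17  24 275]
white T [247.8 276.6] [240 269  17  16 166]
```

View pics/crop1.png

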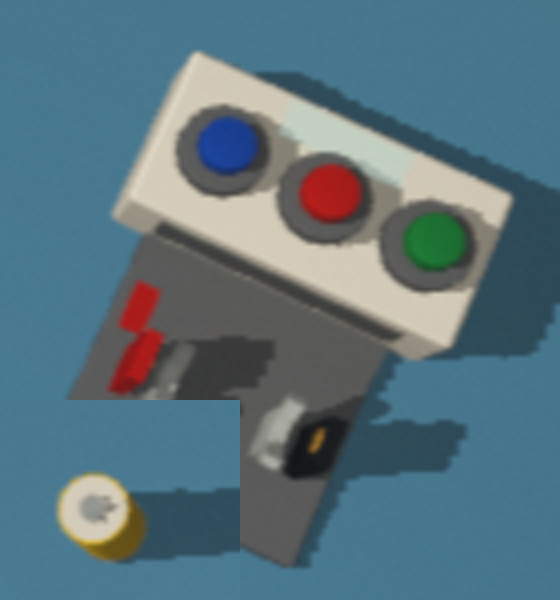

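The crop shows the yellow cell with its nub up, the nub at about (248.8,277) in top pixels. It also shows three keys, two aluminium saddles, and the red and black posts. The other red patch, at crop (140,308), is just a mark on the plate.

```bash
python3 - <<'E'
from h import *
np.set_printoptions(precision=1,suppress=True)
cs,ct=get_calibration("scene"),get_calibration("top")
K={}
for n,t,s in(("blue",(426.4,225.9),(231.9,233)),("red",(452.1,237.8),(219.3,219.5)),("green",(478.2,249.9),(206.7,206.8))):
    K[n],g=tri(ct,t,cs,s); print(n,K[n],"gap",g, plane(ct,t,60),plane(cs,s,60))
y=(K["blue"]-K["green"])[:2]; print("len",np.linalg.norm(y)); y/=np.linalg.norm(y); x=np.array([y[1],-y[0]])
print("y",y,"x",x,"yaw of tester",np.arctan2(x[1],x[0]))
R=np.array([x,y])
def loc(p): return R@(p[:2]-K["red"][:2])
f=lambda X,Y:(370+X/4,190+Y/4)
# local coords relative to red key
for n,p in dict(redposttop=plane(ct,f(145,353),63),blackposttop=plane(ct,f(320,437),63),consTL=plane(ct,f(197,52),50),consTR=plane(ct,f(513,196),50),consBL=plane(ct,f(128,205),50),consBR=plane(ct,f(456,348),50),plateR=plane(ct,f(292,566),10)).items(): print(n,p,loc(p))
T=cv2.imread("pics/top0.png")
print("nub",plane(ct,(248.75,277),70),"disc",plane(ct,(247.8,276.6),67.5))
S=cv2.imread("pics/scene0.png")
for c,s in blobs(S,(0,0,130),(180,90,255),(380,235,408,255)): print("scene disc",c,s,plane(cs,c,67.5))
for nm,cc,im,b,lo,hi in(("T",ct,T,(245,195,275,225),(0,0,130),(180,90,255)),("S",cs,S,(350,278,380,300),(0,0,120),(180,90,255))):
  for c,s in blobs(im,lo,hi,b): print("black",nm,c,s,plane(cc,c,67.5))
E
```

```text
blue [ 620.3 -107.2   62.5] gap 0.6446591571616475 [ 621.2 -107.9   60. ] [ 618.8 -108.6   60. ]
red [ 605.3 -154.7   63.3] gap 1.0588942452235552 [ 606.5 -156.    60. ] [ 603.2 -156.8   60. ]
green [ 590.8 -203.1   63.4] gap 0.29236458526683257 [ 591.7 -204.4   60. ] [ 588.5 -206.    60. ]
len 100.43648171307807
y [0.3 1. ] x [ 1.  -0.3] yaw of tester -0.2989743080455235
redposttop [520.1 -82.7  63. ] [-102.7   43.8]
blackposttop [ 495.4 -162.5   63. ] [-102.8  -39.8]
consTL [665.5 -92.1  50. ] [39.1 77.6]
consTR [ 620.2 -241.8   50. ] [ 39.8 -78.8]
consBL [588.4 -69.2  50. ] [-41.3  76.7]
consBR [ 546.4 -222.    50. ] [-36.5 -81.7]
plateR [ 441.8 -169.7   10. ] [-151.8  -62.5]
nub [477.6 191.2  70. ] disc [478.3 193.4  67.5]
scene disc [393.8 245.9] [387 241  15  11  92] [480.5 195.3  67.5]
black T [259.2 209.8] [251 202  17  16 199] [601.5 195.7  67.5]
black S [364.7 289.9] [358 284  15  13 113] [602.9 197.4  67.5]
```

```bash
python3 -m creep '[{"dx":0.25,"dy":0.73,"rz":0.14,"grip":-1},{"dx":0.25,"dy":0.73,"rz":0.14,"grip":-1},{"dx":0.25,"dy":0.73,"rz":0.14,"grip":-1},{"dx":0.25,"dy":0.73,"rz":0.14,"grip":-1},{"dx":0.25,"dy":0.73,"rz":0.14,"grip":-1}]'
python3 -m creep '[{"dx":0.2,"dy":0.6,"dz":0.05,"grip":-1},{"dx":0.2,"dy":0.6,"dz":0.05,"grip":-1},{"dx":0.2,"dy":0.6,"dz":0.05,"grip":-1},{"dx":0.2,"dy":0.6,"dz":0.05,"grip":-1},{"dx":0.2,"dy":0.6,"dz":0.05,"grip":-1}]'
python3 - <<'E'
from h import *
from cell import ctrl,get_image
from scipy.spatial.transform import Rotation as Ro
np.set_printoptions(precision=3,suppress=True)
s=ctrl.read_state(); c=get_calibration("wrist"); im=get_image("wrist"); cv2.imwrite("pics/w1.png",im[:,:,::-1])
np.savez("w1.npz",M=c["world_from_camera"],K=c["mtx"])
R=Ro.from_euler("xyz",s["tool_rot"]).as_matrix(); M=c["world_from_camera"]
print(s["clock"],s["qpos"],s["eef_pos"],s["tool_rot"]); print("cam in tool",R.T@(M[:3,3]-s["eef_pos"]),R.T@M[:3,:3])
E
```

```text
0.1 [ 1.114  0.629  0.038  1.518 -0.027  0.996 -0.02 ] [ 247.443 -600.465  230.484] [-3.14  -0.     0.391]
cam in tool [  72.887   -1.319 -143.633] [[-0.001 -0.958 -0.287]
 [ 1.    -0.001  0.   ]
 [-0.001 -0.287  0.958]]$[0]: bad value
$[0]: bad value
```

```bash
python3 -m creep '[{"dx":0.25,"dy":0.73,"dz":0,"rx":0,"ry":0,"rz":0.14,"grip":-1},{"dx":0.25,"dy":0.73,"dz":0,"rx":0,"ry":0,"rz":0.14,"grip":-1},{"dx":0.25,"dy":0.73,"dz":0,"rx":0,"ry":0,"rz":0.14,"grip":-1},{"dx":0.25,"dy":0.73,"dz":0,"rx":0,"ry":0,"rz":0.14,"grip":-1},{"dx":0.25,"dy":0.73,"dz":0,"rx":0,"ry":0,"rz":0.14,"grip":-1}]'
```

```text
clock: 0.78
eef_pos: [348.1, -306.9, 231.4]
tool_rot: [3.141, -0.0, 1.276]
force: [0.9, -0.8, -0.2]
width: 85.2
gripper_force: 0.0
```

```bash
python3 -m creep '[{"dx":0.35,"dy":0.45,"dz":0.1,"rx":0,"ry":0,"rz":0,"grip":-1},{"dx":0.35,"dy":0.45,"dz":0.1,"rx":0,"ry":0,"rz":0,"grip":-1},{"dx":0.35,"dy":0.45,"dz":0.1,"rx":0,"ry":0,"rz":0,"grip":-1},{"dx":0.35,"dy":0.45,"dz":0.1,"rx":0,"ry":0,"rz":0,"grip":-1},{"dx":0.35,"dy":0.45,"dz":0.1,"rx":0,"ry":0,"rz":0,"grip":-1}]'
cat >>h.py <<'E'
def wrist(name):
    from cell import ctrl,get_image
    s=ctrl.read_state(); c=get_calibration("wrist"); im=get_image("wrist")[:,:,::-1].copy(); cv2.imwrite(f"pics/{name}.png",im)
    np.savez(f"{name}.npz",world_from_camera=c["world_from_camera"],mtx=c["mtx"])
    np.set_printoptions(precision=3,suppress=True); print(s["clock"],s["qpos"],s["eef_pos"],s["tool_rot"]); return im,c,s
E
python3 -c "
from h import *
wrist('w1')"
```

```text
clock: 1.4
eef_pos: [490.0, -125.1, 271.8]
tool_rot: [3.14, -0.002, 1.277]
force: [-0.4, -0.8, -1.2]
width: 85.5
gripper_force: 0.0
1.4 [ 0.401  0.383 -0.283  1.857  0.129  0.918 -0.235] [ 489.998 -125.111  271.814] [ 3.14  -0.002  1.277]
```

View pics/w1.png

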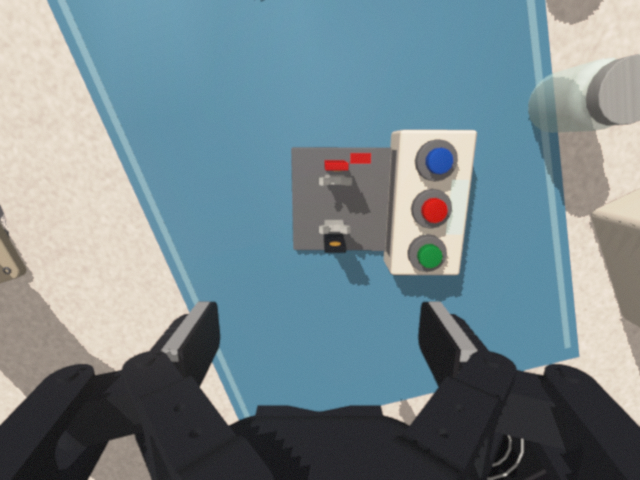

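The wrist view shows the tester square-on: red post at about (336,165), black post at (334,241), saddles at (335,181) and (334,228), keys at (440,161), (434,210) and (430,257).

```bash
python3 - <<'E'
from h import *
np.set_printoptions(precision=1,suppress=True)
d=np.load("w1.npz");c=dict(d);im=cv2.imread("pics/w1.png");ct=get_calibration("top");cs=get_calibration("scene")
B=(290,130,480,275);K={}
for k,lo,hi in(("blue",(108,150,60),(125,255,255)),("red",(0,150,80),(8,255,255)),("green",(50,120,40),(85,255,255)),("black",(0,0,0),(180,255,45)),("alu",(0,0,140),(180,40,255))):
  for p,s in blobs(im,lo,hi,B if k!="alu" and k!="black" else (300,160,380,260),25):
    print(k,p,s)
    if p[0]>400: K[k]=p
t=dict(blue=(426.4,225.9),red=(452.1,237.8),green=(478.2,249.9));P={}
for k in t: P[k],g=tri(c,K[k],ct,t[k]); print(k,P[k],g,plane(c,K[k],63))
for n,uv,z in(("redpost",(336,165.5),63),("redpost lo",(336,161),63),("redpost hi",(336,170),63),("blackpost",(334,241),63),("blk top edge",(334,235),63),("blk bottom",(334,252),63)): print(n,plane(c,uv,z))
x=np.array([.9556,-.2946])
for z in (62,63,64): print(plane(c,K["red"],z)[:2]-105*x)
E
```

```text
blue [439.2 160.4] [426 148  27  26 532]
red [360.3 157.7] [350 153  21  11 206]
red [335.9 165. ] [325 160  23  11 234]
red [434.1 210. ] [422 198  26  25 512]
green [429.5 255.6] [418 244  24  24 454]
black [334.5 241.8] [325 234  20  18 215]
alu [323.2 179.9] [319 175  11  11  77]
alu [333.7 226.4] [319 220  30  14 310]
blue [ 614.1 -103.    86.7] 1.1276102150578267 [ 622.1 -106.8   63. ]
red [ 603.7 -152.6   73. ] 1.3957942529218486 [ 607.2 -155.4   63. ]
green [ 591.5 -203.4   63.6] 1.412934546329041 [ 592.4 -203.8   63. ]
redpost [521.  -81.5  63. ]
redpost lo [522.2 -77.2  63. ]
redpost hi [519.7 -85.8  63. ]
blackpost [ 496.9 -157.4   63. ]
blk top edge [ 498.8 -151.    63. ]
blk bottom [ 493.5 -169.4   63. ]
[ 507.1 -124.7]
[ 506.9 -124.4]
[ 506.6 -124.1]
```

The posts and keys agree on a cradle centre of about (507.5,-124). Next I tilt the tool and go to a pre-grasp pose beside the yellow cell.

```bash
python3 -m creep '[{"dx":-0.08,"dy":0.5,"dz":-0.1,"rx":0.13,"ry":-0.04,"rz":0,"grip":-1},{"dx":-0.08,"dy":0.5,"dz":-0.1,"rx":0.13,"ry":-0.04,"rz":0,"grip":-1},{"dx":-0.08,"dy":0.5,"dz":-0.1,"rx":0.13,"ry":-0.04,"rz":0,"grip":-1},{"dx":-0.08,"dy":0.5,"dz":-0.1,"rx":0.13,"ry":-0.04,"rz":0,"grip":-1},{"dx":-0.08,"dy":0.5,"dz":-0.1,"rx":0.13,"ry":-0.04,"rz":0,"grip":-1}]'
python3 -c "
from h import *
wrist('w2')"
```

```text
clock: 2.08
eef_pos: [453.9, 69.6, 230.6]
tool_rot: [-3.136, -0.858, 1.264]
force: [0.4, -0.1, -0.3]
width: 85.1
gripper_force: 0.0
2.075 [ 1.007  0.7   -0.931  2.235 -0.732  0.478  0.587] [453.934  69.634 230.6  ] [-3.136 -0.858  1.264]
```

View pics/w2.png

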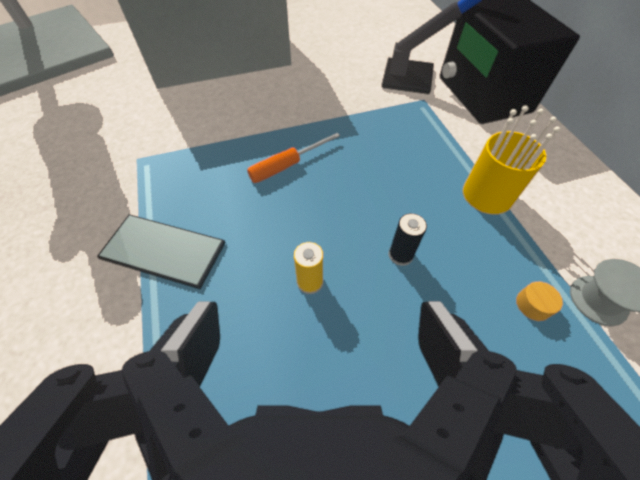

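The wrist view shows the yellow cell with its top at (309,254) and base near (310,288), the black cell at (408,238), and a clear approach between.

```bash
python3 - <<'E'
from h import *
np.set_printoptions(precision=1,suppress=True)
c=dict(np.load("w2.npz"));im=cv2.imread("pics/w2.png");ct=get_calibration("top");cs=get_calibration("scene")
for k,lo,hi in(("yel",(18,120,80),(32,255,255)),("white",(0,0,130),(180,90,255))):
  for p,s in blobs(im,lo,hi,(285,235,335,300)):
    print(k,p,s,plane(c,p,67.5))
    if k=="white": print(tri(c,p,ct,(247.8,276.6)),tri(c,p,cs,(393.8,245.9)))
    else: print("base",plane(c,(p[0],s[1]+s[3]-1),0))
E
```

```text
yel [309.  276.2] [294 257  29  35 645] [472.7 168.   67.5]
base [475.  182.1   0. ]
white [307.4 255.2] [292 240  33  50 712] [478.2 192.5  67.5]
(array([478.5, 193.7,  65.4]), np.float64(0.08262644414637213)) (array([478.4, 194.3,  64.8]), np.float64(0.5477583018174239))
```

```bash
python3 -m creep '[{"dx":0.01,"dy":0.12,"dz":-0.36,"rx":0.029,"ry":-0.009,"rz":0,"grip":-1},{"dx":0.01,"dy":0.12,"dz":-0.36,"rx":0.029,"ry":-0.009,"rz":0,"grip":-1},{"dx":0.01,"dy":0.12,"dz":-0.36,"rx":0.029,"ry":-0.009,"rz":0,"grip":-1},{"dx":0.01,"dy":0.12,"dz":-0.36,"rx":0.029,"ry":-0.009,"rz":0,"grip":-1},{"dx":0.01,"dy":0.12,"dz":-0.36,"rx":0.029,"ry":-0.009,"rz":0,"grip":-1}]'
python3 - <<'E'
from h import *
from scipy.spatial.transform import Rotation as Ro
im,c,s=wrist('w3')
R=Ro.from_euler("xyz",s["tool_rot"]).as_matrix();print(R)
for k,lo,hi in(("yel",(18,120,80),(32,255,255)),):
  for p,q in blobs(im,lo,hi,(200,100,430,400),60): print(k,p,q)
G=np.array([479,194,39.]);d=R[:,2];t=G+22*d
print("delta to grasp",(t-s["eef_pos"])/400,t, "in tool",R.T@(G-s["eef_pos"]))
E
```

```text
clock: 2.75
eef_pos: [465.6, 107.4, 91.4]
tool_rot: [-3.119, -1.048, 1.266]
force: [0.4, 0.0, 0.8]
width: 85.5
gripper_force: 0.0
2.75 [ 0.969  1.204 -0.899  2.251 -1.099  0.234  1.26 ] [465.622 107.381  91.357] [-3.119 -1.048  1.266]
[[ 0.15   0.959  0.239]
 [ 0.476 -0.282  0.833]
 [ 0.866 -0.011 -0.499]]
yel [305.882 258.165] [ 282  217   45   74 2237]
delta to grasp [ 0.047  0.262 -0.158] [484.25  212.327  28.021] in tool [ -2.119 -10.964 101.482]
```

```bash
python3 -m creep '[{"dx":0.035,"dy":0.14,"dz":-0.08,"rx":-0.016,"ry":0.005,"rz":0,"grip":-1},{"dx":0.035,"dy":0.14,"dz":-0.08,"rx":-0.016,"ry":0.005,"rz":0,"grip":-1},{"dx":0.035,"dy":0.14,"dz":-0.08,"rx":-0.016,"ry":0.005,"rz":0,"grip":-1},{"dx":0.035,"dy":0.14,"dz":-0.08,"rx":-0.016,"ry":0.005,"rz":0,"grip":-1},{"dx":0.035,"dy":0.14,"dz":-0.08,"rx":-0.016,"ry":0.005,"rz":0,"grip":-1}]'
python3 - <<'E'
from h import *
from scipy.spatial.transform import Rotation as Ro
im,c,s=wrist('w4')
R=Ro.from_euler("xyz",s["tool_rot"]).as_matrix();print(R)
for p,q in blobs(im,(18,120,80),(32,255,255),(200,100,430,400),60):
    print(p,q,plane(c,p,30))
G=np.array([479,194,39.]);d=R[:,2];t=G+22*d
print("delta to grasp",(t-s["eef_pos"])/400,t, "in tool",R.T@(G-s["eef_pos"]))
M=c["world_from_camera"]; print("cell axis at mid px", (lambda v:(c["mtx"]@(v/v[2])))(np.linalg.inv(M)[:3]@np.array([479,194,35,1.])))
E
```

```text
clock: 3.42
eef_pos: [496.0, 139.1, 67.7]
tool_rot: [-3.072, -0.949, 1.266]
force: [-0.3, 0.1, 0.7]
width: 85.2
gripper_force: 0.0
3.425 [ 0.787  1.15  -0.828  2.172 -1.099  0.233  1.151] [496.046 139.11   67.732] [-3.072 -0.949  1.266]
[[ 0.175  0.969  0.177]
 [ 0.555 -0.246  0.795]
 [ 0.813 -0.04  -0.581]]
[277.127 272.289] [ 239  218   64   90 2819] [479.082 189.945  30.   ]
delta to grasp [-0.033  0.181 -0.104] [482.899 211.481  26.225] in tool [  4.134 -28.828  57.279]
cell axis at mid px [274.81  262.803   1.   ]
```

The arm is at its j5 and j6 limits and drifted 29 mm sideways. I'll fit the arm's kinematics from the logged states so I can choose a reachable grasp orientation.

```bash
cat >kin.py <<'E'
import numpy as np,itertools
from scipy.optimize import least_squares
from scipy.spatial.transform import Rotation as Ro
D=[([1.11419,.62926,.03841,1.51824,-.027,.99631,-.02003],[247.443,-600.465,230.484],[-3.1399,0,.3908]),
([.401,.383,-.283,1.857,.129,.918,-.235],[489.998,-125.111,271.814],[3.14,-.002,1.277]),
([1.007,.7,-.931,2.235,-.732,.478,.587],[453.934,69.634,230.6],[-3.136,-.858,1.264]),
([.969,1.204,-.899,2.251,-1.099,.234,1.26],[465.622,107.381,91.357],[-3.119,-1.048,1.266]),
([.787,1.15,-.828,2.172,-1.099,.233,1.151],[496.046,139.11,67.732],[-3.072,-.949,1.266])]
LO=np.array([-3.06,-.37,-1.25,.18,-1.1,.23,-2.94]);HI=np.array([3.06,2.12,1.32,2.47,4.24,1.98,2.94])
rz=lambda a:Ro.from_euler("z",a).as_matrix(); ry=lambda a:Ro.from_euler("y",a).as_matrix()
def fk(q,p,s):
    D1,D2,D3,D4,a,b,c,y0,yt=p; R=rz(y0)@rz(s[0]*q[0])@ry(q[1]); t=np.array([0,0,D1])
    t=t+R@[0,0,D2]; R=R@rz(s[1]*q[2]); t=t+R@[a,0,0]; R=R@ry(q[3]); t=t+R@[b,0,D3]
    R=R@rz(s[2]*q[4])@ry(q[5]); t=t+R@[c,0,D4]; return t,R@rz(s[3]*q[6]+yt)
def res(p,s):
    o=[]
    for q,x,e in D:
        t,R=fk(q,p,s); o+=list((t-x)/1.); o+=list(300*(R-Ro.from_euler("xyz",e).as_matrix()).ravel())
    return np.array(o)
def fit():
    best=None
    for s in itertools.product((1,-1),repeat=4):
        for y0 in(0,3.14):
          for yt in (0,1.57,3.14,-1.57):
            r=least_squares(res,[340,400,390,250,0,0,0,y0,yt],args=(s,))
            if best is None or r.cost<best[0]: best=(r.cost,r.x,s)
    return best
if __name__=="__main__":
    np.set_printoptions(precision=3,suppress=True)
    c,p,s=fit(); print(c,p,s,np.abs(res(p,s)).max()); np.savez("kin.npz",p=p,s=s)
E
python3 kin.py
```

```text
340.7241410390041 [320.088 560.817 407.274 330.064 -22.437   2.975   0.58   -0.029   1.55 ] (-1, -1, -1, -1) 13.798475766726582
```

```bash
python3 - <<'E'
s=open("kin.py").read()
s=s.replace("D1,D2,D3,D4,a,b,c,y0,yt=p","D1,D2,D3,D4,a,b,c,y0,yt,e1,e2,e3=p").replace("[0,0,D2]","[0,e1,D2]").replace("[b,0,D3]","[b,e2,D3]").replace("[c,0,D4]","[c,e3,D4]").replace("0,y0,yt]","0,y0,yt,0,0,0]")
open("kin.py","w").write(s)
E
python3 kin.py
python3 - <<'E'
from kin import *
z=np.load("kin.npz"); np.set_printoptions(precision=2,suppress=True)
print(res(z["p"],z["s"]).reshape(5,12))
E
```

```text
0.23172125171774827 [335.359 557.319 382.667 347.407   1.301  -1.102   1.083   0.      1.571
 -12.694 -15.571   0.052] (-1, -1, -1, -1) 0.18444871986037015
[[ 0.04 -0.01  0.06  0.02 -0.05 -0.   -0.05 -0.02  0.    0.   -0.    0.  ]
 [-0.02 -0.05 -0.08  0.12 -0.04 -0.1  -0.04 -0.12  0.15  0.11 -0.14  0.  ]
 [ 0.07  0.04 -0.01 -0.16  0.04 -0.01 -0.06  0.11  0.1   0.09  0.07  0.11]
 [ 0.11 -0.18  0.12 -0.08 -0.    0.07 -0.11 -0.01  0.06  0.07  0.07  0.13]
 [-0.17  0.12 -0.09 -0.03  0.02 -0.09 -0.14  0.1   0.13  0.1  -0.08  0.15]]
```

```bash
cat >>kin.py <<'E'
Z=np.load("kin.npz"); P,S=Z["p"],Z["s"]
def pose(theta,psi): # tool tilted theta from straight down towards heading psi; y horizontal
    return Ro.from_euler("xyz",[np.pi,-theta,psi]).as_matrix()
def ik(x,R,q0,m=.06):
    def f(q):
        t,A=fk(q,P,S); return np.r_[(t-x)/10,20*(A-R).ravel(),.02*(q-q0)]
    r=least_squares(f,np.clip(q0,LO+m+.01,HI-m-.01),bounds=(LO+m,HI-m)); t,A=fk(r.x,P,S)
    return r.x,np.linalg.norm(t-x),np.degrees(np.linalg.norm((Ro.from_matrix(R.T@A)).as_rotvec()))
E
python3 - <<'E'
from kin import *
np.set_printoptions(precision=2,suppress=True)
qc=np.array([.787,1.15,-.828,2.172,-1.099,.233,1.151])
G=np.array([479,194,40.])
for th in(45,50,55,60,65):
  for psi in(.6,.9,1.1,1.28,1.5,1.75,2.0):
    R=pose(np.radians(th),psi)
    q,e,r=ik(G+22*R[:,2],R,qc)
    q2,e2,r2=ik(G-60*R[:,2],R,q)
    print(th,psi,"%.1f %.1f | back %.1f %.1f"%(e,r,e2,r2),q if e<2 else "")
C=np.array([507.5,-124,55.])
for l in(25,30,35,40,45):
    R=pose(-np.radians(l),1.272); q,e,r=ik(C+22*R[:,2],R,np.array([.4,.7,-.28,1.9,.13,.9,-.2])); print("place",l,"%.1f %.1f"%(e,r),q)
E
```

```text
45 0.6 64.9 29.6 | back 68.0 27.2 
45 0.9 48.9 21.8 | back 47.4 18.7 
45 1.1 35.6 15.6 | back 30.6 12.0 
45 1.28 22.7 9.8 | back 14.8 5.8 
45 1.5 6.4 2.7 | back 0.0 0.0 
45 1.75 0.0 0.0 | back 0.0 0.0 [ 0.35  1.04 -0.52  2.   -0.79  0.47  0.96]
45 2.0 0.0 0.0 | back 0.0 0.0 [ 0.25  1.04 -0.43  1.86 -0.56  0.7   0.89]
50 0.6 70.7 32.6 | back 75.6 30.5 
50 0.9 51.6 23.1 | back 50.8 20.1 
50 1.1 36.7 16.1 | back 32.0 12.6 
50 1.28 22.7 9.8 | back 14.8 5.8 
50 1.5 5.1 2.2 | back 0.0 0.0 
50 1.75 0.0 0.0 | back 0.0 0.0 [ 0.41  1.09 -0.55  1.98 -0.78  0.52  1.  ]
50 2.0 0.0 0.0 | back 0.0 0.0 [ 0.3   1.09 -0.46  1.82 -0.56  0.76  0.92]
55 0.6 74.8 34.9 | back 81.1 32.9 
55 0.9 52.8 23.7 | back 52.4 20.8 
55 1.1 36.8 16.1 | back 32.1 12.6 
55 1.28 21.8 9.4 | back 13.8 5.4 
55 1.5 3.2 1.4 | back 0.0 0.0 
55 1.75 0.0 0.0 | back 0.0 0.0 [ 0.46  1.15 -0.58  1.96 -0.76  0.57  1.02]
55 2.0 0.0 0.0 | back 0.0 0.0 [ 0.34  1.14 -0.49  1.79 -0.55  0.82  0.93]
60 0.6 76.1 35.6 | back 82.9 33.7 
60 0.9 52.6 23.5 | back 52.1 20.6 
60 1.1 35.7 15.6 | back 30.8 12.1 
60 1.28 20.1 8.7 | back 11.7 4.6 
60 1
[... 184 characters left out ...]
.2  -0.52  1.75 -0.55  0.89  0.95]
65 0.6 74.2 34.6 | back 80.3 32.6 
65 0.9 50.8 22.7 | back 49.8 19.7 
65 1.1 33.7 14.7 | back 28.2 11.1 
65 1.28 17.7 7.6 | back 8.8 3.5 
65 1.5 0.0 0.0 | back 0.0 0.0 [ 0.71  1.37 -0.82  2.08 -0.99  0.33  1.26]
65 1.75 0.0 0.0 | back 0.0 0.0 [ 0.53  1.26 -0.63  1.9  -0.74  0.69  1.07]
65 2.0 0.0 0.0 | back 0.0 0.0 [ 0.41  1.25 -0.54  1.72 -0.55  0.95  0.96]
place 25 0.0 0.0 [-0.23  0.86  0.25  1.96  0.43  0.54 -0.74]
place 30 0.0 0.0 [-0.29  0.89  0.28  1.93  0.48  0.6  -0.82]
place 35 0.0 0.0 [-0.33  0.93  0.29  1.91  0.53  0.66 -0.9 ]
place 40 0.0 0.0 [-0.37  0.96  0.3   1.88  0.57  0.74 -0.96]
place 45 0.0 0.0 [-0.4   1.    0.3   1.85  0.61  0.81 -1.02]
```

```bash
cat >turn.py <<'E'
import sys
from kin import *
from cell import ctrl
np.set_printoptions(precision=4,suppress=True)
# args: theta_deg psi x y z (TCP target) -> shift and turn from the measured pose, normalised
a=list(map(float,sys.argv[1:])); s=ctrl.read_state(); R0=Ro.from_euler("xyz",s["tool_rot"]).as_matrix(); R=pose(np.radians(a[0]),a[1])
v=Ro.from_matrix(R@R0.T).as_rotvec(); q,e,r=ik(np.array(a[2:]),R,s["qpos"],.03)
print("d",(np.array(a[2:])-s["eef_pos"])/400,"r",v/(2*np.pi),"ang",np.degrees(np.linalg.norm(v)),"dir",R[:,2],"ik",q,e,r)
E
python3 turn.py 60 1.95 505 115 90
```

```text
d [ 0.0223 -0.0607  0.0559] r [ 0.016  -0.0055  0.0994] ang 36.31421662722087 dir [-0.3206  0.8045 -0.5   ] ik [ 0.5111  1.1057 -0.5035  1.6697 -0.4797  1.0819  0.8789] 0.00016626003056471018 6.266433204065499e-05
```

```bash
python3 -m creep '[{"dx":0.022,"dy":-0.06,"dz":0.056,"rx":0,"ry":0,"rz":0.02,"grip":-1},{"dx":0.022,"dy":-0.06,"dz":0.056,"rx":0.016,"ry":-0.0055,"rz":0.0994,"grip":-1},{"dx":0.022,"dy":-0.06,"dz":0.056,"rx":0.016,"ry":-0.0055,"rz":0.0994,"grip":-1},{"dx":0.022,"dy":-0.06,"dz":0.056,"rx":0.016,"ry":-0.0055,"rz":0.0994,"grip":-1},{"dx":0.022,"dy":-0.06,"dz":0.056,"rx":0.016,"ry":-0.0055,"rz":0.0994,"grip":-1}]'
python3 turn.py 60 1.95 499 145 71
```

```text
clock: 4.1
eef_pos: [506.4, 117.5, 89.4]
tool_rot: [3.138, -1.048, 1.955]
force: [-0.6, -0.1, 0.7]
width: 85.6
gripper_force: 0.0
d [-0.0184  0.0688 -0.0459] r [-0.0002  0.0003 -0.0003] ang 0.15592430378592909 dir [-0.3206  0.8045 -0.5   ] ik [ 0.4458  1.1188 -0.4581  1.702  -0.5539  1.0308  0.9407] 1.2485498195051856e-05 3.837567057174369e-06
```

```bash
python3 - <<'E'
from h import *
from kin import pose
im,c,s=wrist('w5')
M=np.linalg.inv(c["world_from_camera"])
pr=lambda x:(lambda v:(c["mtx"]@(v/v[2]))[:2])(M[:3]@np.r_[x,1.])
for p,q in blobs(im,(18,120,80),(32,255,255),(150,60,480,420),60): print("yellow",p,q,"axis px z10,z35,z60",pr([479,194,10]),pr([479,194,35]),pr([479,194,60]), "1mm x",pr([480,194,35]))
for p,q in blobs(im,(0,0,130),(180,90,255),(260,150,360,280),60): print("white",p,q,plane(c,p,67.5))
R=pose(np.radians(60),1.95);G=np.array([479,194,40.])
print(((G+22*R[:,2])-s["eef_pos"])/400)
E
```

```text
4.1 [ 0.475  1.095 -0.443  1.666 -0.53   1.104  0.927] [506.353 117.463  89.371] [ 3.138 -1.048  1.955]
yellow [322.715 262.664] [ 301  223   46   73 2313] axis px z10,z35,z60 [322.676 275.851] [323.044 255.155] [323.469 231.247] 1mm x [324.298 255.533]
white [262.55 184.45] [260 178   8  12  60] [420.398 216.69   67.5  ]
white [329.225 231.401] [ 298  206   62   74 1785] [485.225 188.187  67.5  ]
[-0.086  0.236 -0.151]
```

```bash
python3 -m creep '[{"dx":-0.03,"dy":0.079,"dz":-0.05,"rx":0,"ry":0,"rz":0,"grip":-1},{"dx":-0.06,"dy":0.158,"dz":-0.1,"rx":0,"ry":0,"rz":0,"grip":-1},{"dx":-0.086,"dy":0.236,"dz":-0.151,"rx":0,"ry":0,"rz":0,"grip":-1},{"dx":-0.086,"dy":0.236,"dz":-0.151,"rx":0,"ry":0,"rz":0,"grip":-1},{"dx":-0.086,"dy":0.236,"dz":-0.151,"rx":0,"ry":0,"rz":0,"grip":-1}]'
python3 - <<'E'
from h import *
im,c,s=wrist('w6')
E
```

```text
clock: 4.78
eef_pos: [470.2, 209.6, 29.6]
tool_rot: [-3.139, -1.047, 1.947]
force: [0.8, -0.8, 0.7]
width: 85.4
gripper_force: 0.0
4.775 [ 0.387  1.185 -0.502  1.791 -0.613  0.852  0.991] [470.2   209.594  29.611] [-3.139 -1.047  1.947]
```

View pics/w6.png

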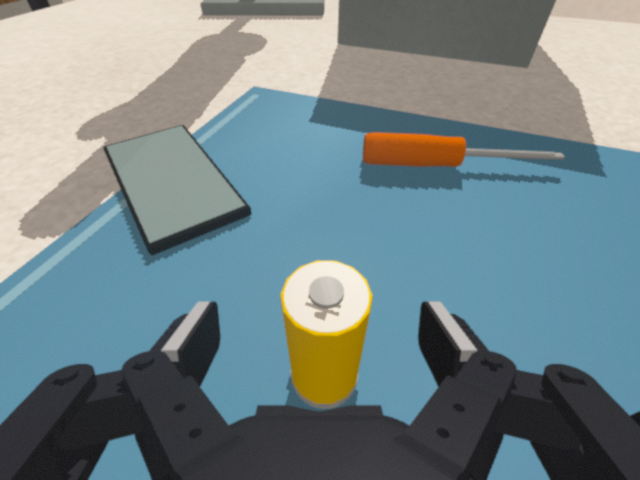

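The cell stands upright, centred between the open fingers, with its top at (326,300). Closing now.

```bash
python3 -m creep '[{"dx":0,"dy":0,"dz":0,"rx":0,"ry":0,"rz":0,"grip":1},{"dx":0,"dy":0,"dz":0,"rx":0,"ry":0,"rz":0,"grip":1},{"dx":0,"dy":0,"dz":0,"rx":0,"ry":0,"rz":0,"grip":1},{"dx":0,"dy":0,"dz":0,"rx":0,"ry":0,"rz":0,"grip":1},{"dx":0,"dy":0,"dz":0,"rx":0,"ry":0,"rz":0,"grip":1}]'
python3 -m creep '[{"dx":0,"dy":0,"dz":0,"rx":0,"ry":0,"rz":0,"grip":1},{"dx":0,"dy":0,"dz":0,"rx":0,"ry":0,"rz":0,"grip":1},{"dx":0,"dy":0,"dz":0,"rx":0,"ry":0,"rz":0,"grip":1},{"dx":0,"dy":0,"dz":0,"rx":0,"ry":0,"rz":0,"grip":1},{"dx":0,"dy":0,"dz":0,"rx":0,"ry":0,"rz":0,"grip":1}]'
```

```text
clock: 5.45
eef_pos: [470.9, 210.8, 29.7]
tool_rot: [3.14, -1.047, 1.953]
force: [1.2, -2.4, 3.5]
width: 30.4
gripper_force: 58.9
clock: 6.08
eef_pos: [470.7, 211.0, 29.7]
tool_rot: [3.14, -1.048, 1.953]
force: [1.4, -1.8, 3.9]
width: 30.6
gripper_force: 59.0
```

```bash
python3 -m creep '[{"dx":0,"dy":0,"dz":0.1,"rx":0,"ry":0,"rz":0,"grip":1},{"dx":0,"dy":0,"dz":0.25,"rx":0,"ry":0,"rz":0,"grip":1},{"dx":0,"dy":-0.1,"dz":0.4,"rx":0,"ry":0,"rz":0,"grip":1},{"dx":0,"dy":-0.1,"dz":0.4,"rx":0,"ry":0,"rz":0,"grip":1},{"dx":0,"dy":-0.1,"dz":0.4,"rx":0,"ry":0,"rz":0,"grip":1}]'
python3 turn.py 15 1.6 480 50 210
```

```text
clock: 6.7
eef_pos: [470.4, 170.5, 188.8]
tool_rot: [3.141, -1.046, 1.952]
force: [-1.2, 0.7, -1.9]
width: 31.0
gripper_force: 59.5
d [ 0.024  -0.3012  0.0531] r [-0.1228 -0.0255 -0.053 ] ang 49.027612529726866 dir [-0.0076  0.2587 -0.9659] ik [ 0.1318  0.4437 -0.1486  2.0035 -0.3001  0.7283  0.2542] 8.494818557635299e-05 5.734947476882126e-05
```

```bash
python3 -m creep '[{"dx":0.024,"dy":-0.3,"dz":0.053,"rx":-0.1228,"ry":-0.0255,"rz":-0.053,"grip":1},{"dx":0.024,"dy":-0.3,"dz":0.053,"rx":-0.1228,"ry":-0.0255,"rz":-0.053,"grip":1},{"dx":0.024,"dy":-0.3,"dz":0.053,"rx":-0.1228,"ry":-0.0255,"rz":-0.053,"grip":1},{"dx":0.024,"dy":-0.3,"dz":0.053,"rx":-0.1228,"ry":-0.0255,"rz":-0.053,"grip":1},{"dx":0.024,"dy":-0.3,"dz":0.053,"rx":-0.1228,"ry":-0.0255,"rz":-0.053,"grip":1}]'
python3 turn.py -30 1.274 503 -136 200
python3 - <<'E'
from kin import *
np.set_printoptions(precision=2,suppress=True)
R=pose(np.radians(60),1.953); m=R.T@(np.array([479,194,35])-np.array([470.7,211,29.7])); print("cell mid in tool",m)
m[1]=0
R=pose(np.radians(-30),1.274); C=np.array([507.5,-124,55]); print("TCP at place",C-R@m, "plus dir",R@[1*np.sin(np.radians(60))*0+np.cos(np.radians(30)),0,-np.sin(np.radians(30))])
E
```

```text
clock: 7.32
eef_pos: [478.5, 53.0, 209.8]
tool_rot: [-3.14, -0.261, 1.603]
force: [-0.9, 0.3, -2.1]
width: 30.7
gripper_force: 59.6
d [ 0.0613 -0.4726 -0.0246] r [-0.1244  0.0163 -0.0496] ang 48.55131235081789 dir [-0.1462 -0.4781 -0.866 ] ik [-0.4267  0.6452  0.5006  1.8763  0.2753  0.8581 -0.4869] 7.412868805552847e-05 5.974738840572828e-05
cell mid in tool [ -4.84   1.36 -18.99]
TCP at place [ 505.95 -129.07   36.13] plus dir [0.29 0.96 0.  ]
```

```bash
python3 -m creep '[{"dx":0.065,"dy":-0.455,"dz":-0.1,"rx":-0.1244,"ry":0.0163,"rz":-0.0496,"grip":1},{"dx":0.065,"dy":-0.455,"dz":-0.1,"rx":-0.1244,"ry":0.0163,"rz":-0.0496,"grip":1},{"dx":0.065,"dy":-0.455,"dz":-0.1,"rx":-0.1244,"ry":0.0163,"rz":-0.0496,"grip":1},{"dx":0.065,"dy":-0.455,"dz":-0.1,"rx":-0.1244,"ry":0.0163,"rz":-0.0496,"grip":1},{"dx":0.065,"dy":-0.455,"dz":-0.1,"rx":-0.1244,"ry":0.0163,"rz":-0.0496,"grip":1}]'
python3 -m creep '[{"dx":0,"dy":0,"dz":0,"rx":0,"ry":0,"rz":0,"grip":1},{"dx":0,"dy":0,"dz":0,"rx":0,"ry":0,"rz":0,"grip":1},{"dx":0,"dy":0,"dz":0,"rx":0,"ry":0,"rz":0,"grip":1},{"dx":0,"dy":0,"dz":0,"rx":0,"ry":0,"rz":0,"grip":1},{"dx":0,"dy":0,"dz":0,"rx":0,"ry":0,"rz":0,"grip":1}]'
python3 turn.py -30 1.274 506 -129 110
python3 - <<'E'
from h import *
im,c,s=wrist('w7')
E
```

```text
clock: 7.95
eef_pos: [505.8, -128.2, 167.9]
tool_rot: [-3.141, 0.527, 1.278]
force: [-0.2, 0.0, -1.5]
width: 30.5
gripper_force: 59.6
clock: 8.57
eef_pos: [506.1, -131.7, 171.1]
tool_rot: [3.138, 0.521, 1.27]
force: [-0.1, 0.0, -1.5]
width: 30.4
gripper_force: 59.6
d [-0.0002  0.0067 -0.1527] r [-0.0003  0.0006  0.0004] ang 0.28831026029406753 dir [-0.1462 -0.4781 -0.866 ] ik [-0.4022  0.7892  0.4511  1.9193  0.2789  0.6899 -0.5742] 2.0281772717393592e-05 5.526219357744392e-06
8.575 [-0.408  0.688  0.464  1.888  0.287  0.807 -0.534] [ 506.071 -131.684  171.078] [3.138 0.521 1.27 ]
```

View pics/w7.png

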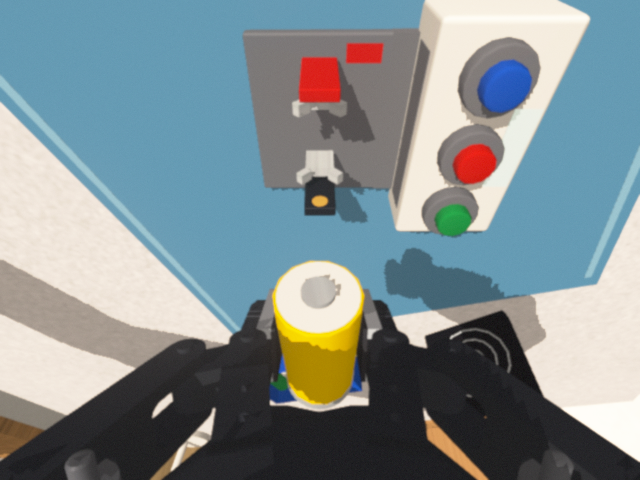

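The cell is held level with its nub at (319,289), facing up the picture towards the red post. The post tops are at about (320,92) and (320,205). I'll check both against the plan.

```bash
python3 - <<'E'
from h import *
from kin import *
np.set_printoptions(precision=1,suppress=True)
c=dict(np.load("w7.npz"));M=np.linalg.inv(c["world_from_camera"]);im=cv2.imread("pics/w7.png")
pr=lambda x:(lambda v:(c["mtx"]@(v/v[2]))[:2])(M[:3]@np.r_[x,1.])
R=Ro.from_euler("xyz",[3.138,.521,1.27]).as_matrix();t=np.array([506.07,-131.68,171.08])
ax=np.array([np.cos(np.pi/6),0,-.5]);m=np.array([-4.84,0,-19.])
print("axis",R@ax,"mid",t+R@m)
for L in(30,35,40):print("nub pred",pr(t+R@(m+L*ax)))
print("disc rim top/bottom pred",pr(t+R@(m+32.5*ax)+[0,0,16]),pr(t+R@(m+32.5*ax)-[0,0,16]))
for p,q in blobs(im,(0,0,100),(180,60,255),(270,255,370,325),100): print("white",p,q)
for p,q in blobs(im,(0,150,60),(8,255,255),(290,30,350,120),60): print("red",p,q)
print(im[50:108:3,320].tolist())
u=np.array([.955,-.296,0]);y=np.array([.296,.955,0])
for C in([507.5,-124,0],[506.5,-124,0]):
  C=np.array(C); print([pr(C+y*k+[0,0,63]) for k in(48,40,-40,-48)],"keys",[pr(C+105*u+50*y*k+[0,0,63]) for k in(1,0,-1)],"postR base out",pr(C+48*y+[0,0,10]))
for n,lo,hi in(("blue",(108,150,60),(125,255,255)),("red",(0,150,80),(8,255,255)),("green",(50,120,40),(85,255,255)),):
  for p,q in blobs(im,lo,hi,(420,40,540,240),200): print(n,p)
E
```

```text
axis [0.3 1.  0. ] mid [ 507.6 -126.6  190. ]
nub pred [322.  295.3]
nub pred [322.1 287. ]
nub pred [322.2 278.1]
disc rim top/bottom pred [322.6 332.9] [321.6 256.6]
white [295.3 287.4] [270 260  92  65 201]
white [317.8 294.9] [ 276  262   84   63 4370]
white [366.7 306. ] [362 287   8  38 187]
red [347.8  53.4] [346  43   4  20  64]
red [319.3  79.7] [ 299   57   42   45 1762]
[[119, 120, 125], [118, 120, 124], [105, 106, 149], [29, 37, 221], [28, 31, 219], [29, 36, 220], [31, 35, 221], [22, 30, 219], [28, 36, 221], [26, 34, 220], [28, 34, 221], [31, 37, 221], [25, 30, 219], [32, 38, 233], [29, 34, 220], [28, 33, 217], [30, 34, 214], [42, 53, 193], [129, 137, 142], [130, 137, 141]]
[array([318.5,  88.1]), array([318.5, 102.1]), array([318.4, 206.9]), array([318.4, 214.8])] keys [array([504.7,  84.4]), array([475. , 160.9]), array([453.5, 216.5])] postR base out [318.2  55.7]
[array([316.8,  88.7]), array([316.8, 102.6]), array([317.2, 207.2]), array([317.2, 215.1])] keys [array([502.8,  84.9]), array([473.5, 161.3]), array([452.2, 216.8])] postR base out [316.8  56.2]
blue [504.4  85.7]
red [474.1 163.5]
green [452.7 219.9]
```

```bash
python3 -m creep '[{"dx":0,"dy":0.005,"dz":-0.1,"rx":0,"ry":0,"rz":0,"grip":1},{"dx":0,"dy":0.005,"dz":-0.2,"rx":0,"ry":0,"rz":0,"grip":1},{"dx":0,"dy":0.005,"dz":-0.25,"rx":0,"ry":0,"rz":0,"grip":1},{"dx":0,"dy":0.005,"dz":-0.25,"rx":0,"ry":0,"rz":0,"grip":1},{"dx":0,"dy":0.005,"dz":-0.25,"rx":0,"ry":0,"rz":0,"grip":1}]'
python3 -m creep '[{"dx":0,"dy":0,"dz":0,"rx":0,"ry":0,"rz":0,"grip":1},{"dx":0,"dy":0,"dz":0,"rx":0,"ry":0,"rz":0,"grip":1},{"dx":0,"dy":0,"dz":0,"rx":0,"ry":0,"rz":0,"grip":1},{"dx":0,"dy":0,"dz":0,"rx":0,"ry":0,"rz":0,"grip":1},{"dx":0,"dy":0,"dz":0,"rx":0,"ry":0,"rz":0,"grip":1}]'
python3 turn.py -30 1.274 506.8 -128.2 36
```

```text
clock: 9.25
eef_pos: [506.9, -129.5, 71.8]
tool_rot: [3.136, 0.521, 1.27]
force: [1.2, 0.5, 0.1]
width: 31.0
gripper_force: 59.6
clock: 9.88
eef_pos: [506.2, -129.1, 70.7]
tool_rot: [3.138, 0.522, 1.271]
force: [-0.5, 0.3, -1.0]
width: 30.6
gripper_force: 59.6
d [ 0.0016  0.0022 -0.0869] r [-0.0002  0.0005  0.0002] ang 0.2034046420187681 dir [-0.1462 -0.4781 -0.866 ] ik [-0.3924  0.922   0.4354  1.9307  0.2672  0.558  -0.6218] 9.597251378333833e-06 2.4179652234172215e-06
```

```bash
python3 -m creep '[{"dx":0.0016,"dy":0.002,"dz":-0.03,"rx":0,"ry":0.0005,"rz":0,"grip":1},{"dx":0.0016,"dy":0.002,"dz":-0.055,"rx":0,"ry":0.0005,"rz":0,"grip":1},{"dx":0.0016,"dy":0.002,"dz":-0.07,"rx":0,"ry":0.0005,"rz":0,"grip":1},{"dx":0.0016,"dy":0.002,"dz":-0.078,"rx":0,"ry":0.0005,"rz":0,"grip":1},{"dx":0.0016,"dy":0.002,"dz":-0.078,"rx":0,"ry":0.0005,"rz":0,"grip":1}]'
python3 -m creep '[{"dx":0,"dy":0,"dz":-0.001,"rx":0,"ry":0,"rz":0,"grip":1},{"dx":0,"dy":0,"dz":-0.002,"rx":0,"ry":0,"rz":0,"grip":1},{"dx":0,"dy":0,"dz":-0.003,"rx":0,"ry":0,"rz":0,"grip":1},{"dx":0,"dy":0,"dz":-0.004,"rx":0,"ry":0,"rz":0,"grip":1},{"dx":0,"dy":0,"dz":-0.005,"rx":0,"ry":0,"rz":0,"grip":1}]'
```

```text
clock: 10.5
eef_pos: [506.7, -128.4, 39.3]
tool_rot: [-3.141, 0.523, 1.273]
force: [-0.7, -0.4, -0.5]
width: 30.6
gripper_force: 59.6
clock: 11.12
eef_pos: [506.8, -128.3, 37.5]
tool_rot: [-3.141, 0.522, 1.273]
force: [0.3, 0.2, -1.3]
width: 30.7
gripper_force: 59.6
```

```bash
python3 -m creep '[{"dx":0,"dy":0,"dz":-0.001,"rx":0,"ry":0,"rz":0,"grip":1},{"dx":0,"dy":0,"dz":-0.002,"rx":0,"ry":0,"rz":0,"grip":1},{"dx":0,"dy":0,"dz":-0.003,"rx":0,"ry":0,"rz":0,"grip":1},{"dx":0,"dy":0,"dz":-0.003,"rx":0,"ry":0,"rz":0,"grip":1},{"dx":0,"dy":0,"dz":-0.003,"rx":0,"ry":0,"rz":0,"grip":1}]'
```

```text
clock: 11.75
eef_pos: [507.0, -128.4, 36.4]
tool_rot: [3.141, 0.522, 1.273]
force: [1.3, -0.6, -1.2]
width: 30.5
gripper_force: 59.6
```

```bash
python3 -m creep '[{"dx":0,"dy":0,"dz":-0.001,"rx":0,"ry":0,"rz":0,"grip":1},{"dx":0,"dy":0,"dz":-0.002,"rx":0,"ry":0,"rz":0,"grip":1},{"dx":0,"dy":0,"dz":-0.003,"rx":0,"ry":0,"rz":0,"grip":1},{"dx":0,"dy":0,"dz":-0.003,"rx":0,"ry":0,"rz":0,"grip":1},{"dx":0,"dy":0,"dz":-0.003,"rx":0,"ry":0,"rz":0,"grip":1}]'
python3 -c "
from h import *
from cell import get_image
wrist('w8')
cv2.imwrite('pics/scene8.png',get_image('scene')[:,:,::-1])
a=cv2.imread('pics/w8.png');b=cv2.imread('pics/scene8.png')
b=cv2.resize(b[160:280,170:330],None,fx=3,fy=3,interpolation=cv2.INTER_CUBIC)
cv2.imwrite('pics/v8.png',np.hstack([cv2.resize(a,(320,240)),np.zeros((240,480,3),np.uint8)]) if 0 else np.hstack([np.vstack([cv2.resize(a,(320,240)),np.zeros((120,320,3),np.uint8)]),b]))
"
```

```text
clock: 12.38
eef_pos: [507.5, -128.7, 35.6]
tool_rot: [3.14, 0.523, 1.273]
force: [1.9, -0.8, 5.0]
width: 30.6
gripper_force: 60.3
12.375 [-0.391  0.924  0.435  1.929  0.267  0.556 -0.623] [ 507.499 -128.651   35.603] [3.14  0.523 1.273]
```

View pics/v8.png

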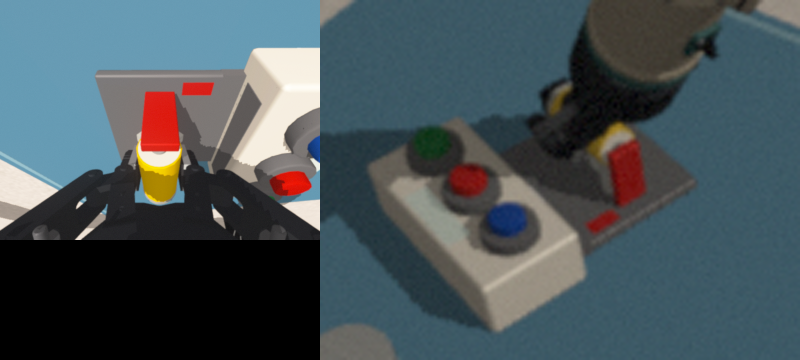

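Contact at 5 N. The wrist view (left) shows the cell behind the red post, its white end just below the post, and the scene crop shows it between the posts. Releasing with a partial opening.

```bash
python3 -m creep '[{"dx":0,"dy":0,"dz":0,"rx":0,"ry":0,"rz":0,"grip":0.2},{"dx":0,"dy":0,"dz":0,"rx":0,"ry":0,"rz":0,"grip":0.1},{"dx":0,"dy":0,"dz":0,"rx":0,"ry":0,"rz":0,"grip":-0.1},{"dx":0,"dy":0,"dz":0,"rx":0,"ry":0,"rz":0,"grip":-0.2},{"dx":0,"dy":0,"dz":0,"rx":0,"ry":0,"rz":0,"grip":-0.2}]'
python3 -c "
from h import *
im,c,s=wrist('w9')
for p,q in blobs(im,(18,120,80),(32,255,255),(200,250,450,420),60): print(p,q)
"
```

```text
clock: 13.1
eef_pos: [506.7, -128.2, 35.0]
tool_rot: [-3.141, 0.523, 1.273]
force: [1.2, 0.3, -0.7]
width: 51.1
gripper_force: 0.0
13.1 [-0.391  0.925  0.434  1.929  0.266  0.556 -0.623] [ 506.659 -128.238   35.044] [-3.141  0.523  1.273]
[321.832 357.377] [ 276  280   93  125 5372]
```

```bash
python3 -m creep '[{"dx":0.007,"dy":0.024,"dz":0.043,"rx":0,"ry":0,"rz":0,"grip":-0.2},{"dx":0.02,"dy":0.06,"dz":0.11,"rx":0,"ry":0,"rz":0,"grip":-0.2},{"dx":0.037,"dy":0.12,"dz":0.217,"rx":0,"ry":0,"rz":0,"grip":-0.2},{"dx":0.05,"dy":0.16,"dz":0.29,"rx":0,"ry":0,"rz":0,"grip":-0.2},{"dx":0.05,"dy":0.16,"dz":0.29,"rx":0,"ry":0,"rz":0,"grip":-0.2}]'
python3 -c "
from h import *
wrist('w10')"
python3 turn.py 0 1.274 626 -103 130
```

```text
clock: 13.78
eef_pos: [528.9, -62.7, 152.7]
tool_rot: [3.137, 0.519, 1.273]
force: [0.1, -0.0, 0.2]
width: 51.0
gripper_force: 0.0
13.775 [-0.493  0.744  0.433  1.815  0.239  0.868 -0.605] [528.858 -62.686 152.725] [3.137 0.519 1.273]
d [ 0.2467 -0.098  -0.054 ] r [ 0.0794 -0.0241  0.0001] ang 29.86405748711257 dir [ 0. -0. -1.] ik [ 0.0757  0.7233  0.072   1.657  -0.0689  0.7638 -0.1172] 6.847011999169681e-05 4.610351618285266e-05
```

View pics/w10.png

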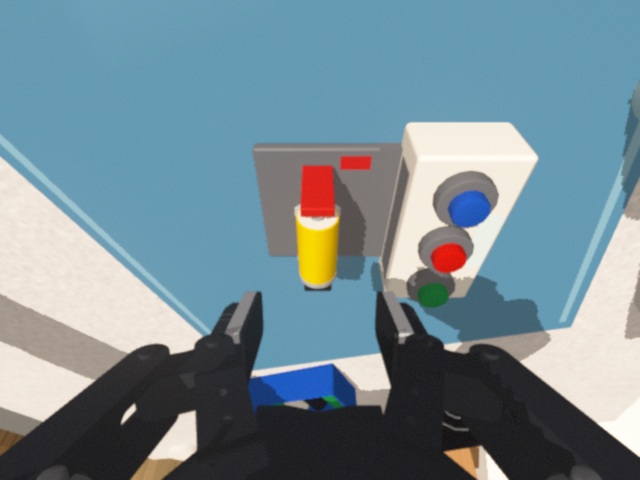

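The cell lies in the cradle between the posts, with its white plus end at the red post (318,215) and its minus end by the black post (318,285), and it is free of the fingers. On to the keys with the gripper shut.

```bash
python3 -m creep '[{"dx":0.05,"dy":-0.02,"dz":0,"rx":0.0794,"ry":-0.0241,"rz":0,"grip":1},{"dx":0.231,"dy":-0.111,"dz":-0.1,"rx":0.0794,"ry":-0.0241,"rz":0,"grip":1},{"dx":0.231,"dy":-0.111,"dz":-0.1,"rx":0.0794,"ry":-0.0241,"rz":0,"grip":1},{"dx":0.231,"dy":-0.111,"dz":-0.1,"rx":0.0794,"ry":-0.0241,"rz":0,"grip":1},{"dx":0.231,"dy":-0.111,"dz":-0.1,"rx":0.0794,"ry":-0.0241,"rz":0,"grip":1}]'
python3 -m creep '[{"dx":0,"dy":0,"dz":0,"rx":0,"ry":0,"rz":0,"grip":1},{"dx":0,"dy":0,"dz":0,"rx":0,"ry":0,"rz":0,"grip":1},{"dx":0,"dy":0,"dz":0,"rx":0,"ry":0,"rz":0,"grip":1},{"dx":0,"dy":0,"dz":0,"rx":0,"ry":0,"rz":0,"grip":1},{"dx":0,"dy":0,"dz":0,"rx":0,"ry":0,"rz":0,"grip":1}]'
python3 turn.py 0 1.274 621.5 -107.2 66
```

```text
clock: 14.45
eef_pos: [617.4, -110.1, 109.4]
tool_rot: [-3.136, 0.002, 1.27]
force: [0.1, 1.2, 1.2]
width: -0.3
gripper_force: 0.0
clock: 15.08
eef_pos: [619.3, -108.5, 111.2]
tool_rot: [-3.14, 0.001, 1.274]
force: [0.6, 0.4, 0.3]
width: -0.1
gripper_force: 0.0
d [ 0.0056  0.0033 -0.113 ] r [ 0.0001 -0.0003  0.    ] ang 0.11700524387024902 dir [ 0. -0. -1.] ik [ 0.0896  0.8069  0.0611  1.7011 -0.0744  0.6359 -0.1048] 1.1596453868543418e-05 3.799757087258658e-06
```

```bash
python3 -m creep '[{"dx":0.0056,"dy":0.003,"dz":-0.05,"rx":0,"ry":0,"rz":0,"grip":1},{"dx":0.0056,"dy":0.003,"dz":-0.09,"rx":0,"ry":0,"rz":0,"grip":1},{"dx":0.0056,"dy":0.003,"dz":-0.113,"rx":0,"ry":0,"rz":0,"grip":1},{"dx":0.0056,"dy":0.003,"dz":-0.113,"rx":0,"ry":0,"rz":0,"grip":1},{"dx":0.0056,"dy":0.003,"dz":-0.113,"rx":0,"ry":0,"rz":0,"grip":1}]'
python3 -m creep '[{"dx":0,"dy":0,"dz":-0.003,"rx":0,"ry":0,"rz":0,"grip":1},{"dx":0,"dy":0,"dz":-0.006,"rx":0,"ry":0,"rz":0,"grip":1},{"dx":0,"dy":0,"dz":-0.009,"rx":0,"ry":0,"rz":0,"grip":1},{"dx":0,"dy":0,"dz":-0.012,"rx":0,"ry":0,"rz":0,"grip":1},{"dx":0,"dy":0,"dz":-0.012,"rx":0,"ry":0,"rz":0,"grip":1}]'
python3 -m creep '[{"dx":0,"dy":0,"dz":-0.003,"rx":0,"ry":0,"rz":0,"grip":1},{"dx":0,"dy":0,"dz":-0.006,"rx":0,"ry":0,"rz":0,"grip":1},{"dx":0,"dy":0,"dz":-0.008,"rx":0,"ry":0,"rz":0,"grip":1},{"dx":0,"dy":0,"dz":-0.008,"rx":0,"ry":0,"rz":0,"grip":1},{"dx":0,"dy":0,"dz":-0.008,"rx":0,"ry":0,"rz":0,"grip":1}]'
```

```text
clock: 15.7
eef_pos: [620.7, -107.2, 66.1]
tool_rot: [-3.138, 0.001, 1.273]
force: [-3.4, 0.7, 8.7]
width: -0.1
gripper_force: 4.0
clock: 16.32
eef_pos: [620.8, -107.2, 65.5]
tool_rot: [-3.139, 0.0, 1.273]
force: [-11.1, 2.9, 37.1]
width: -0.0
gripper_force: 18.2
clock: 16.95
eef_pos: [620.9, -107.2, 65.0]
tool_rot: [-3.14, 0.0, 1.273]
force: [-16.3, 4.3, 55.2]
width: -0.3
gripper_force: 27.6
```

Something rigid stopped the fingers at z≈66, with a sideways component. Backing off to look.

```bash
python3 -m creep '[{"dx":0,"dy":0,"dz":0.02,"rx":0,"ry":0,"rz":0,"grip":1},{"dx":0,"dy":0,"dz":0.02,"rx":0,"ry":0,"rz":0,"grip":1},{"dx":0,"dy":0,"dz":0.02,"rx":0,"ry":0,"rz":0,"grip":1},{"dx":0,"dy":0,"dz":0.02,"rx":0,"ry":0,"rz":0,"grip":1},{"dx":0,"dy":0,"dz":0.02,"rx":0,"ry":0,"rz":0,"grip":1}]'
python3 -c "
from h import *
from cell import get_image
wrist('w11')
cv2.imwrite('pics/scene11.png',get_image('scene')[:,:,::-1]);cv2.imwrite('pics/top11.png',get_image('top')[:,:,::-1])
a=cv2.resize(cv2.imread('pics/w11.png')[120:480,160:520],(400,400))
b=cv2.resize(cv2.imread('pics/scene11.png')[170:270,180:280],(400,400),interpolation=cv2.INTER_CUBIC)
cv2.imwrite('pics/v11.png',np.hstack([a,b]))
"
```

```text
clock: 17.58
eef_pos: [621.6, -107.5, 66.0]
tool_rot: [-3.14, 0.001, 1.273]
force: [-1.7, 1.6, 9.4]
width: -0.2
gripper_force: 4.9
17.575 [ 0.089  0.808  0.062  1.699 -0.074  0.639 -0.106] [ 621.565 -107.457   66.004] [-3.14   0.001  1.273]
```

View pics/v11.png

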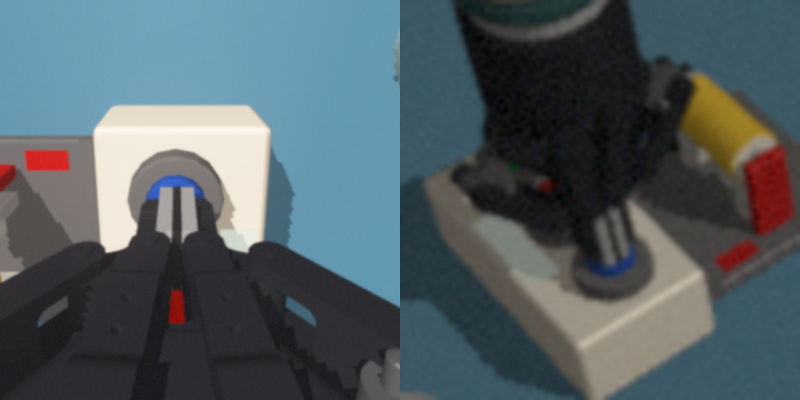

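The left view shows the shut fingertips on the blue key inside its collar, and the scene crop shows the same. I need to know if the key is already fully down, so I'll triangulate key heights before and now.

```bash
python3 - <<'E'
from h import *
np.set_printoptions(precision=1,suppress=True)
ct,cs=get_calibration("top"),get_calibration("scene")
H=dict(blue=((108,150,40),(125,255,255)),red=((0,150,80),(8,255,255)),green=((50,120,40),(85,255,255)))
W={n:(dict(np.load(n+".npz")),cv2.imread(f"pics/{n}.png")) for n in("w1","w7","w10")}
box=dict(w1=(400,130,480,275),w7=(420,40,540,240),w10=(400,170,510,320))
st=dict(blue=((426.4,225.9),(231.9,233)),red=((452.1,237.8),(219.3,219.5)),green=((478.2,249.9),(206.7,206.8)))
for k in H:
    obs=[(ct,st[k][0]),(cs,st[k][1])]
    for n,(c,im) in W.items():
        b=max(blobs(im,*H[k],box[n]),key=lambda b:b[1][4]); obs.append((c,b[0]))
    def solve(o):
        A=np.zeros((3,3));v=np.zeros(3)
        for c,u in o:
            p,d=ray(c,u);Q=np.eye(3)-np.outer(d,d);A+=Q;v+=Q@p
        return np.linalg.solve(A,v)
    print(k,"all",solve(obs),"scene+w7",solve([obs[1],obs[3]]),"scene+w10",solve([obs[1],obs[4]]),"top+scene",solve(obs[:2]))
# now, pressed?
for nm in("scene0","scene11"):
    im=cv2.imread(f"pics/{nm}.png")
    for p,q in blobs(im,(105,120,30),(128,255,255),(215,220,250,255),4): print(nm,p,q)
    for p,q in blobs(im,(0,0,40),(180,70,120),(205,215,260,260),20): print(nm,"ring",p,q)
E
```

```text
blue all [ 621.  -106.7   64.9] scene+w7 [ 621.5 -106.2   64.7] scene+w10 [ 621.1 -106.3   65.1] top+scene [ 620.3 -107.2   62.5]
red all [ 605.9 -154.4   65.6] scene+w7 [ 606.2 -153.7   65.5] scene+w10 [ 606.1 -153.2   66.3] top+scene [ 605.3 -154.7   63.3]
green all [ 591.3 -202.5   66. ] scene+w7 [ 591.6 -202.3   65.7] scene+w10 [ 591.7 -201.5   66.6] top+scene [ 590.8 -203.1   63.4]
scene0 [231.9 232.9] [226 228  13  11 113]
scene0 ring [223.9 230.8] [205 215  39  31 473]
scene0 ring [250.5 224.6] [233 215  27  32 379]
scene0 ring [213.2 249.8] [205 236  20  24 183]
scene0 ring [253.5 254.5] [247 248  12  12  20]
scene11 [233. 236.] [227 232  12   7  34]
scene11 ring [239.4 229.6] [205 215  55  31 778]
scene11 ring [212.8 249.1] [205 233  20  27 189]
```

```bash
python3 -m creep '[{"dx":0,"dy":0,"dz":0.03,"rx":0,"ry":0,"rz":0,"grip":1},{"dx":0,"dy":0,"dz":0.03,"rx":0,"ry":0,"rz":0,"grip":1},{"dx":0,"dy":0,"dz":0.03,"rx":0,"ry":0,"rz":0,"grip":1},{"dx":0,"dy":0,"dz":0.03,"rx":0,"ry":0,"rz":0,"grip":1},{"dx":0,"dy":0,"dz":0.03,"rx":0,"ry":0,"rz":0,"grip":1}]'
python3 - <<'E'
from h import *
from cell import get_image
cv2.imwrite('pics/scene12.png',get_image('scene')[:,:,::-1])
im,c,s=wrist('w12')
for nm in("scene0","scene11","scene12"):
    a=cv2.imread(f"pics/{nm}.png"); print(nm)
    h=cv2.cvtColor(a,cv2.COLOR_BGR2HSV)[222:248,222:246]
    for r in range(4,26): print(222+r,"".join("B" if 105<p[0]<128 and p[1]>120 and p[2]>40 else ("g" if p[1]<75 and 40<p[2]<150 else ("." if p[2]>=150 else "#")) for p in h[r]))
for n in("w11","w12"):
    a=cv2.imread(f"pics/{n}.png")
    for p,q in blobs(a,(108,150,40),(125,255,255),(270,250,370,340),10): print(n,p,q)
E
```

```text
clock: 18.35
eef_pos: [621.2, -107.4, 77.6]
tool_rot: [-3.139, 0.001, 1.274]
force: [0.4, -0.8, 0.3]
width: -0.0
gripper_force: 0.0
18.4 [ 0.088  0.791  0.064  1.695 -0.073  0.66  -0.107] [ 621.264 -107.472   77.664] [-3.139  0.001  1.274]
scene0
226 ggggggggggggggg......ggg
227 gggggggggggggggggg....gg
228 gggggg###BBBBBggggg...gg
229 ggggg#BBBBBBBBB#gggg....
230 gggg#BBBBBBBBBBBggggg...
231 ggggBBBBBBBBBBBB#ggggg..
232 ggggBBBBBBBBBBBBBggggg..
233 ggg#BBBBBBBBBBBBBgggggg.
234 ggggBBBBBBBBBBBBBggggg..
235 ggggBBBBBBBBBBBB#gggggg.
236 gggggBBBBBBBBBBBggggggg.
237 ggggg#BBBBBBBB#gggggggg.
238 ggggggg#BBBBB#gggggggg..
239 gggggggggggggggggggggg..
240 gggggggggggggggggggggg..
241 ggggggggggggggggggggg...
242 ggggggggggggggggggggg...
243 gggggggggggggggggggg....
244 ggggggggggggggggggg.....
245 ..ggggggggggggggg.......
246 ..g.gggggggggg..........
247 .....g....g...........gg
scene11
226 ######ggggggggggg....ggg
227 ######ggggggggggg.....gg
228 #######gggggggggggg....g
229 #######ggggggggggggg....
230 g######ggggggggggggg....
231 gg#####gggggggg#ggggg...
232 ggg#####ggggggg##gggg...
233 
[... 464 characters left out ...]
ggg
227 #######gggggggggg.....gg
228 g######ggggggggggg.....g
229 ggg####ggggggg##gggg....
230 gggg###gggggg#BBgggg....
231 ggggB#Bgggg#BBBB#gggg...
232 ggggBBB#gg#BBBBBBgggg...
233 ggggBBBBBBBBBBBBBggggg..
234 ggggBBBBBBBBBBBBBggggg..
235 ggg##BBBBBBBBBBB#ggggg..
236 gggggBBBBBBBBBBBgggggg..
237 ggggg#BBBBBBBB#ggggggg..
238 ggggggg#BBBBB#gggggggg..
239 gggggggggggggggggggggg..
240 gggggggggggggggggggggg..
241 ggggggggggggggggggggg...
242 gggggggggggggggggggg....
243 ggggggggggggggggggg.....
244 ..gggggggggggggggg......
245 ...ggggggggggggg........
246 ........ggggg...........
247 ........................
w11 [315.622 286.99 ] [292 278  51  21 415]
w12 [317.748 282.405] [294 269  50  30 827]
```

```bash
python3 - <<'E'
from h import *
np.set_printoptions(precision=1,suppress=True)
y=np.array([.296,.955,0]);u=np.array([.955,-.296,0])
def pr(c,x):
    v=np.linalg.inv(c["world_from_camera"])[:3]@np.r_[x,1.]; return (c["mtx"]@(v/v[2]))[:2]
for n in("w10","w12","w11"):
    c=dict(np.load(n+".npz"));im=cv2.imread(f"pics/{n}.png")
    b=(400,170,510,320) if n=="w10" else (270,250,370,340)
    p,q=max(blobs(im,(108,150,40),(125,255,255),b,10),key=lambda b:b[1][4]); print(n,p,q)
    for z in(58,60,62,64,66,68): 
        C=np.array([621.3,-106.8,z]); print(z,"far",pr(c,C+13*y),"cen",pr(c,C),"L/R",pr(c,C-13*u)[0],pr(c,C+13*u)[0])
    if n!="w10":
        g=cv2.cvtColor(im,cv2.COLOR_BGR2HSV)[255:330:2,255:385:2]
        for r in g: print("".join("B" if 105<p[0]<128 and p[1]>150 and p[2]>40 else ("#" if p[2]<50 else ("g" if p[2]<115 else ("l" if p[2]<170 else "."))) for p in r))
E
```

```text
w10 [468.9 208.4] [ 449  191   41   36 1126]
58 far [472.3 185.3] cen [466.  200.5] L/R 447.32305305225395 484.7416851664575
60 far [473.2 187.1] cen [466.9 202.4] L/R 448.0925456241595 485.73058845762733
62 far [474.2 189. ] cen [467.8 204.2] L/R 448.87114524252394 486.7311870571024
64 far [475.2 190.8] cen [468.7 206.1] L/R 449.6590145444136 487.74368967164014
66 far [476.2 192.8] cen [469.6 208.1] L/R 450.4563200626643 488.768310003639
68 far [477.2 194.7] cen [470.5 210. ] L/R 451.2632323432315 489.8052669015074
w12 [317.7 282.4] [294 269  50  30 827]
58 far [320.7 264.4] cen [320.6 287.8] L/R 295.6637630574159 345.4562301734234
60 far [320.7 265.8] cen [320.6 289.4] L/R 295.40648147207804 345.7418341311861
62 far [320.7 267.2] cen [320.6 291. ] L/R 295.1435280392434 346.03373485942
64 far [320.7 268.6] cen [320.6 292.7] L/R 294.87471311220787 346.33214291859287
66 far [320.7 270.1] cen [320.6 294.4] L/R 294.59983849414385 346.63727836302746
68 far [320.8 271.6] cen [320.6 296.2] L/R 294.3186969507597 346.949371282081
....................llllllllllllllllllllgggl..................
[... 4771 characters left out ...]
l..llggggllll..lg#ggggggllll............
............lllgggggggggll.lllgggglllll.lg#gggggggggl............
............lllgggggggggl...llgggglll.l.lg#gggggggggl............
............lllgggggggglll..llgggglllll.lg#ggggggggl.............
.............llggggggggll.llllggg#llll..lg#ggggggggl.............
..............lggggggggll.l.llg##ggl..l.lg#gggggggl..............
..............lggggggggllll..lgg#gglllllll#gggggggl..............
...............ggggggggl.lll.lggg#gll.llll#gggggggl..............
..............lgggggggglllll.lg###glllllll###gggggl..............
..............lggggggggllll..lggggg....lllg##g#gggg..............
..............ggggggggggggl...ggggl...lggggggg##ggg..............
```

The key top sits at z≈65 in every view, so it never moved. The shut fingertips rested on something rigid, most likely the collar. I'll press with the edge of a single fingertip instead: gripper about 24 mm open, tool leaning 30°, the other finger outside the console side.

```bash
python3 turn.py -30 1.274 636.5 -118.3 100
python3 - <<'E'
from kin import *
np.set_printoptions(precision=2,suppress=True)
k=np.array([621.2,-106.8]);g=np.array([591.6,-202.7]);u=np.array([.956,-.294]);h=np.array([.294,.956])
for n,c in(("b",k),("g",g)):
  for sg in(-1,1):
    for th in(-30,30):
      xy=c+18*sg*u+np.sign(th)*6.5*h; q,e,r=ik(np.r_[xy,64],pose(np.radians(th),1.274),np.array([.088,.79,.064,1.695,-.073,.66,-.107])); print(n,sg,th,xy,e,r,q)
E
```

```text
d [ 0.0379 -0.027   0.0557] r [-0.0796  0.024   0.0002] ang 29.932085691025225 dir [-0.1462 -0.4781 -0.866 ] ik [-0.3411  0.9336  0.4258  1.5325  0.192   0.9159 -0.4741] 4.7445717196722025e-05 3.012363896937523e-05
b -1 -30 [ 602.08 -107.72] 4.335575323076304e-05 3.2602857137404175e-05 [-0.39  0.96  0.45  1.65  0.17  0.8  -0.5 ]
b -1 30 [605.9  -95.29] 7.400233319108173e-05 4.9487561449621586e-05 [ 0.67  0.9  -0.45  1.75 -0.31  0.6   0.34]
b 1 -30 [ 636.5  -118.31] 4.490786969312714e-05 3.069501956157164e-05 [-0.35  0.99  0.43  1.54  0.17  0.86 -0.48]
b 1 30 [ 640.32 -105.88] 5.869384826874356e-05 4.331134901399452e-05 [ 0.63  0.93 -0.41  1.65 -0.32  0.67  0.33]
g -1 -30 [ 572.48 -203.62] 4.029235356544032e-05 3.2002336331952736e-05 [-0.28  0.94  0.5   1.74  0.18  0.66 -0.39]
g -1 30 [ 576.3  -191.19] 7.273280045453013e-05 4.893393144900785e-05 [ 0.79  0.91 -0.39  1.69 -0.31  0.72  0.47]
g 1 -30 [ 606.9  -214.21] 2.889283437178427e-05 2.7797796923478795e-05 [-0.24  0.97  0.47  1.63  0.19  0.73 -0.37]
g 1 30 [ 610.72 -201.78] 6.241342111561153e-05 4.394732423682139e-05 [ 0.74  0.94 -0.36  1.58 -0.31  0.79  0.45]
```

```bash
python3 -m creep '[{"dx":0,"dy":0,"dz":0.056,"rx":0,"ry":0,"rz":0,"grip":1},{"dx":0.038,"dy":-0.027,"dz":0.056,"rx":-0.0796,"ry":0.024,"rz":0,"grip":0.435},{"dx":0.038,"dy":-0.027,"dz":0.056,"rx":-0.0796,"ry":0.024,"rz":0,"grip":0.435},{"dx":0.038,"dy":-0.027,"dz":0.056,"rx":-0.0796,"ry":0.024,"rz":0,"grip":0.435},{"dx":0.038,"dy":-0.027,"dz":0.056,"rx":-0.0796,"ry":0.024,"rz":0,"grip":0.435}]'
python3 -m creep '[{"dx":0,"dy":0,"dz":-0.02,"rx":0,"ry":0,"rz":0,"grip":0.435},{"dx":0,"dy":0,"dz":-0.04,"rx":0,"ry":0,"rz":0,"grip":0.435},{"dx":0,"dy":0,"dz":-0.06,"rx":0,"ry":0,"rz":0,"grip":0.435},{"dx":0,"dy":0,"dz":-0.06,"rx":0,"ry":0,"rz":0,"grip":0.435},{"dx":0,"dy":0,"dz":-0.06,"rx":0,"ry":0,"rz":0,"grip":0.435}]'
python3 - <<'E'
from h import *
from scipy.spatial.transform import Rotation as Ro
im,c,s=wrist('w13'); R=Ro.from_euler("xyz",s["tool_rot"]).as_matrix()
def pr(x):
    v=np.linalg.inv(c["world_from_camera"])[:3]@np.r_[x,1.]; return (c["mtx"]@(v/v[2]))[:2]
print("width",s["width"],"key",pr([621.2,-106.8,65]))
for p,q in blobs(im,(108,150,40),(125,255,255),(200,150,450,400),30): print(p,q)
for ty in(-12,-20,-26.5): print("edge",ty,pr(s["eef_pos"]+R@[11,ty,-1]))
x0,y0=(int(v) for v in pr([621.2,-106.8,65])); g=cv2.cvtColor(im,cv2.COLOR_BGR2HSV)[y0-60:y0+60:3,x0-60:x0+100:3]; print("window",x0-60,y0-60)
for r in g: print("".join("B" if 105<p[0]<128 and p[1]>150 and p[2]>40 else ("#" if p[2]<50 else ("g" if p[2]<115 else ("l" if p[2]<170 else "."))) for p in r))
E
```

```text
clock: 19.08
eef_pos: [637.3, -112.4, 97.5]
tool_rot: [-3.138, 0.522, 1.283]
force: [0.3, -0.6, 0.1]
width: 23.9
gripper_force: 0.0
clock: 19.7
eef_pos: [636.7, -118.7, 76.5]
tool_rot: [3.14, 0.523, 1.272]
force: [-0.1, 0.5, 0.5]
width: 24.3
gripper_force: 0.0
19.7 [-0.338  0.967  0.42   1.538  0.189  0.881 -0.49 ] [ 636.696 -118.66    76.491] [3.14  0.523 1.272]
width 24.29117620005359 key [282.729 276.683]
[278.284 276.912] [ 253  257   53   43 1699]
edge -12 [294.952 284.248]
edge -20 [277.378 284.265]
edge -26.5 [263.099 284.278]
window 222 216
..................................................llll
..................................................llll
..................................................llll
..................................................llll
...............lllllllll.........................lllll
............lllllllllllllll......................lllll
..........lllllllllllllllllll....................lllll
.........lllllllllllllllllllggl..................lllll
........llllllllllllllllllllgggl.................lllll
........llllllllllllllllllllggggl................l
[... 954 characters left out ...]
BBBBllllggBBgggggl.........l#gllllggllll
gg...........lgggglllg##lglgggggl........l#gllllg##gll
ggl.........lggggllllg##llgggggggl.......l##llllg###gl
ggg.........gggggllllg##lggggggggl.......l##llllg####g
llll.......lgggggllllg##lggggggggg.......l##gllll####g
llll.......lgggglllll###lggggggggg.......l##gllllg###g
llll.......gggggllllg###lggggggggg.......l##gllllg####
lllll......ggg#gllllg###lllggggggg.......l###llllg####
lllll......gggggglllg###lllllggggg.......l###lllll####
lllll.....gg#g#gllll####lllllggggg.......l###gllllg###
llllll....g###gglllgg###llllllgggg.......l###gllllg###
.........g###g##ggllg###llllllgggl.......l##gg..lg####
.......lg#g#######ll####llllllggl........l##gg.g######
```

```bash
python3 -m creep '[{"dx":0,"dy":0,"dz":-0.005,"rx":0,"ry":0,"rz":0,"grip":0.435},{"dx":0,"dy":0,"dz":-0.01,"rx":0,"ry":0,"rz":0,"grip":0.435},{"dx":0,"dy":0,"dz":-0.015,"rx":0,"ry":0,"rz":0,"grip":0.435},{"dx":0,"dy":0,"dz":-0.015,"rx":0,"ry":0,"rz":0,"grip":0.435},{"dx":0,"dy":0,"dz":-0.015,"rx":0,"ry":0,"rz":0,"grip":0.435}]'
python3 -m creep '[{"dx":0,"dy":0,"dz":-0.002,"rx":0,"ry":0,"rz":0,"grip":0.435},{"dx":0,"dy":0,"dz":-0.004,"rx":0,"ry":0,"rz":0,"grip":0.435},{"dx":0,"dy":0,"dz":-0.006,"rx":0,"ry":0,"rz":0,"grip":0.435},{"dx":0,"dy":0,"dz":-0.006,"rx":0,"ry":0,"rz":0,"grip":0.435},{"dx":0,"dy":0,"dz":-0.006,"rx":0,"ry":0,"rz":0,"grip":0.435}]'
```

```text
clock: 20.38
eef_pos: [636.9, -118.3, 70.6]
tool_rot: [3.14, 0.523, 1.273]
force: [-0.5, 0.6, 4.0]
width: 24.0
gripper_force: 1.7
clock: 21.0
eef_pos: [637.0, -118.4, 69.4]
tool_rot: [3.14, 0.524, 1.272]
force: [-0.8, 2.0, 11.1]
width: 24.1
gripper_force: 5.5
```

```bash
cat >look.py <<'E'
import sys
from h import *
from cell import get_image
n,K=sys.argv[1],sys.argv[2]; X,Y=map(float,sys.argv[3:5])
im,c,s=wrist(n); cv2.imwrite(f'pics/s_{n}.png',get_image('scene')[:,:,::-1])
H=dict(blue=((108,150,40),(125,255,255)),green=((50,120,40),(85,255,255)))[K]
def pr(x):
    v=np.linalg.inv(c["world_from_camera"])[:3]@np.r_[x,1.]; return (c["mtx"]@(v/v[2]))[:2]
y=np.array([.296,.955,0]);u=np.array([.955,-.296,0]); print("force",s["force"])
x0,y0=(int(v) for v in pr([X,Y,65]))
for p,q in blobs(im,*H,(x0-70,y0-70,x0+70,y0+70),30): print("blob",p,q)
for z in(57,59,61,63,65): C=np.array([X,Y,z]); print(z,"far row %.1f L %.1f R %.1f"%(pr(C+13*y)[1],pr(C-13*u)[0],pr(C+13*u)[0]))
a=cv2.imread(f'pics/s_{n}.png'); b=(215,220,250,255) if K=="blue" else (190,193,224,225)
for i in (a,cv2.imread('pics/scene0.png')):
  for p,q in blobs(i,*H,b,4): print("scene",p,q)
E
python3 look.py w14 blue 621.2 -106.8
```

```text
21.0 [-0.339  0.977  0.42   1.538  0.188  0.871 -0.494] [ 637.006 -118.386   69.371] [3.14  0.524 1.272]
force [-0.756  1.998 11.133]
blob [277.008 283.695] [ 252  269   53   34 1137]
57 far row 257.9 L 255.2 R 309.6
59 far row 261.3 L 254.7 R 309.5
61 far row 264.7 L 254.2 R 309.4
63 far row 268.2 L 253.6 R 309.4
65 far row 271.8 L 253.1 R 309.3
scene [232.431 235.216] [227 232  12   7  51]
scene [231.79  233.019] [226 228  13  11 105]
```

```bash
python3 - <<'E'
from h import *
np.set_printoptions(precision=1,suppress=True)
y=np.array([.296,.955,0]);u=np.array([.955,-.296,0])
def pr(c,x):
    v=np.linalg.inv(c["world_from_camera"])[:3]@np.r_[x,1.]; return (c["mtx"]@(v/v[2]))[:2]
c=dict(np.load("w13.npz"))
for z in(61,63,65,66): print("w13",z,pr(c,np.array([621.2,-106.8,z])+13*y))
for n,(x0,x1,y0,y1) in(("w7",(450,545,30,125)),("w13",(235,325,225,310))):
    g=cv2.imread(f"pics/{n}.png");hs=cv2.cvtColor(g,cv2.COLOR_BGR2HSV); print(n)
    for r in range(y0,y1,2): print(r,"".join("B" if 105<p[0]<128 and p[1]>150 else ("." if p[2]>175 else chr(ord("0")+min(9,int(p[2]//18)))) for p in hs[r,x0:x1]))
E
```

```text
w13 61 [281.2 252.2]
w13 63 [280.9 255.5]
w13 65 [280.5 258.9]
w13 66 [280.4 260.6]
w7
30 ...............................................................................................
32 ...............................................................................................
34 ...............................................................................................
36 ...............................................................................................
38 .....................................................988777777889..............................
40 ............................................98877777777777777777777777788......................
42 ........................................877777777777777777777777777777776679...................
44 ....................................977777777777777777778777787777777777777778.................
46 .................................87777777777777778888877777777777777777777777778...............
48 ..............................8777777777777778887777777777777777777777777777777778.............
50 ....................
[... 7140 characters left out ...]
223BBBBBBBBB665556677788999999999..
297 ...........................BBBBBBBBBBBB8777777777775322223BBBBBB666655555544455789999999..
299 .........................8788BB666666677777777777764322223BBB666666554444444444456899999..
301 .......................87665433332223367777777777754222223566666665544444444444444567899..
303 .....................9765543333222223567777777777653222223566666655444444444444444445689..
305 .....................7653332233222224677777777777642222223566554444444444444444444444568..
307 ....................97543222222222335677777777777532222223677654444444444444444444444457..
309 ....................864333333333333467777777777764222222236676654444444444444444444444469.
```

The key hasn't moved (z≈64 before and now), although the force is real. I'll check where the load actually acts, using the moment and the jar's position.

```bash
python3 - <<'E'
from h import *
from cell import ctrl
np.set_printoptions(precision=2,suppress=True)
s=ctrl.read_state(); print(s["force"],s["torque"],s["eef_pos"],s["width"],s["tau"])
F,T=s["force"],s["torque"]*1000
print("lever about ref (mm), min-norm:",np.cross(F,T)/(F@F))
ct,cs=get_calibration("top"),get_calibration("scene")
print("jar lid",plane(ct,(431,137),100),plane(cs,(180,282),100))
E
```

```text
[-1.06  3.29 10.66] [-0.06  0.46 -0.15] [ 637.  -118.4   69.4] 24.26639134212267 [  1.44 -56.8    8.92 -11.11   0.95   0.01  -0.07]
lever about ref (mm), min-norm: [-42.69  -6.61  -2.21]
jar lid [774.94 -90.15 100.  ] [781.82 -82.68 100.  ]
```

```bash
python3 -m creep '[{"dx":0,"dy":0,"dz":-0.003,"rx":0,"ry":0,"rz":0,"grip":0.435},{"dx":0,"dy":0,"dz":-0.006,"rx":0,"ry":0,"rz":0,"grip":0.435},{"dx":0,"dy":0,"dz":-0.006,"rx":0,"ry":0,"rz":0,"grip":0.435},{"dx":0,"dy":0,"dz":-0.006,"rx":0,"ry":0,"rz":0,"grip":0.435},{"dx":0,"dy":0,"dz":-0.006,"rx":0,"ry":0,"rz":0,"grip":0.435}]'
python3 look.py w15 blue 621.2 -106.8
python3 - <<'E'
from h import *
from cell import ctrl
s=ctrl.read_state();print(s["force"],s["torque"],s["width"])
for n in("w14","w15"):
    g=cv2.imread(f"pics/{n}.png");hs=cv2.cvtColor(g,cv2.COLOR_BGR2HSV); print(n)
    for r in range(255,325,2): print(r,"".join("B" if 105<p[0]<128 and p[1]>150 else ("." if p[2]>175 else chr(ord("0")+min(9,int(p[2]//18)))) for p in hs[r,225:340]))
E
```

```text
clock: 21.72
eef_pos: [637.1, -118.5, 68.9]
tool_rot: [3.139, 0.525, 1.272]
force: [-3.3, 5.9, 20.5]
width: 24.2
gripper_force: 10.6
21.725 [-0.339  0.978  0.42   1.538  0.189  0.87  -0.495] [ 637.111 -118.47    68.904] [3.139 0.525 1.272]
force [-3.346  5.869 20.529]
blob [276.572 284.167] [ 252  270   53   33 1112]
57 far row 258.6 L 254.8 R 309.3
59 far row 262.0 L 254.3 R 309.2
61 far row 265.5 L 253.8 R 309.2
63 far row 269.0 L 253.2 R 309.1
65 far row 272.6 L 252.6 R 309.0
scene [232.674 235.558] [227 233  12   6  43]
scene [231.79  233.019] [226 228  13  11 105]
[-1.59217451  6.26950032 21.3738157 ] [-0.50106332  1.26553524 -0.50767448] 24.09671467335923
w14
255 ................977777777777777788888888887887888888777777777777776766666666666666655555555568.....................
257 ...............877777777777788888888888888888787777777777777777777777776666666666665655555555569...................
259 ..............777777777777888888887777777777777777777777777777777777777777666666665565555555455689.................
261 .............8777777788888888777777777777777777777777777777777
[... 7277 characters left out ...]
...............7433322222222346777777777776432222222234444444444444444444444445789..................
315 57...........................74333333333333467777777777775322222222234444444444444444444444444578..................
317 678.........................8433233222333235677777777777643222222222344444444444444444444444444579.................
319 6679........................6323222222222246777777667777642222222222344444444444444444444444444468.................
321 6667.......................95322222222222346666666777777532222222222344444444444444444444444444447.................
323 66667......................74222222222222355666677777776422222222222344444444444444444444444444446.................
```

This changes my reading. In w13 the blue blob was 43 rows tall, and in w14 it is 34. The "far row" I tracked was the key's side wall at the collar, so the key really is down now, about 6 mm (the visible blob shrank by that much). So key tops rest at about 71 and bottom out at about 66, and the first press was already full. I'll lift off and go to green with the shut, upright tool.

```bash
python3 -m creep '[{"dx":0,"dy":0,"dz":0.05,"rx":0,"ry":0,"rz":0,"grip":0.435},{"dx":0,"dy":0,"dz":0.12,"rx":0,"ry":0,"rz":0,"grip":0.435},{"dx":0,"dy":0,"dz":0.12,"rx":0,"ry":0,"rz":0,"grip":1},{"dx":0,"dy":0,"dz":0.12,"rx":0,"ry":0,"rz":0,"grip":1},{"dx":0,"dy":0,"dz":0.12,"rx":0,"ry":0,"rz":0,"grip":1}]'
python3 turn.py 0 1.274 591.6 -202.7 105
python3 look.py w16 blue 621.2 -106.8
```

```text
clock: 22.45
eef_pos: [635.9, -118.0, 112.3]
tool_rot: [-3.14, 0.524, 1.274]
force: [-0.7, -0.7, -0.2]
width: -0.4
gripper_force: 0.0
d [-0.1106 -0.2117 -0.0182] r [ 0.0796 -0.0246  0.0001] ang 30.01084407628068 dir [ 0. -0. -1.] ik [ 0.254   0.7452  0.0515  1.6987 -0.0543  0.699   0.0369] 8.496542006837904e-05 5.132780887970873e-05
22.45 [-0.342  0.918  0.426  1.528  0.195  0.936 -0.469] [ 635.854 -118.008  112.279] [-3.14   0.524  1.274]
force [-0.662 -0.672 -0.171]
blob [285.999 227.115] [ 264  206   46   43 1535]
57 far row 197.3 L 267.2 R 313.2
59 far row 199.7 L 266.8 R 313.2
61 far row 202.1 L 266.5 R 313.1
63 far row 204.5 L 266.1 R 313.1
65 far row 207.0 L 265.7 R 313.1
scene [231.702 232.875] [226 228  12  11 104]
scene [231.79  233.019] [226 228  13  11 105]
```

```bash
python3 -m creep '[{"dx":-0.11,"dy":-0.212,"dz":-0.02,"rx":0.0796,"ry":-0.0246,"rz":0,"grip":1},{"dx":-0.11,"dy":-0.212,"dz":-0.02,"rx":0.0796,"ry":-0.0246,"rz":0,"grip":1},{"dx":-0.11,"dy":-0.212,"dz":-0.02,"rx":0.0796,"ry":-0.0246,"rz":0,"grip":1},{"dx":-0.11,"dy":-0.212,"dz":-0.02,"rx":0.0796,"ry":-0.0246,"rz":0,"grip":1},{"dx":-0.11,"dy":-0.212,"dz":-0.02,"rx":0.0796,"ry":-0.0246,"rz":0,"grip":1}]'
python3 -m creep '[{"dx":0,"dy":0,"dz":-0.03,"rx":0,"ry":0,"rz":0,"grip":1},{"dx":0,"dy":0,"dz":-0.055,"rx":0,"ry":0,"rz":0,"grip":1},{"dx":0,"dy":0,"dz":-0.055,"rx":0,"ry":0,"rz":0,"grip":1},{"dx":0,"dy":0,"dz":-0.055,"rx":0,"ry":0,"rz":0,"grip":1},{"dx":0,"dy":0,"dz":-0.055,"rx":0,"ry":0,"rz":0,"grip":1}]'
python3 turn.py 0 1.274 591.6 -202.7 74
python3 look.py w17 green 591.6 -202.7
```

```text
clock: 23.18
eef_pos: [592.8, -202.0, 105.0]
tool_rot: [3.141, 0.0, 1.273]
force: [0.5, 1.1, 0.1]
width: -0.3
gripper_force: 0.0
clock: 23.8
eef_pos: [593.0, -203.1, 83.8]
tool_rot: [3.139, 0.0, 1.273]
force: [-0.1, 0.5, -0.1]
width: 0.2
gripper_force: 0.0
d [-0.0034  0.0011 -0.0245] r [0.0001 0.0003 0.0002] ang 0.1492594122410047 dir [ 0. -0. -1.] ik [ 0.259   0.7889  0.0435  1.7134 -0.0516  0.6404  0.0344] 2.450381857135569e-06 7.972477383674416e-07
23.8 [ 0.258  0.776  0.045  1.708 -0.051  0.657  0.033] [ 592.953 -203.122   83.812] [3.139 0.    1.273]
force [-0.081  0.471 -0.122]
blob [315.581 280.387] [ 293  265   49   34 1012]
57 far row 260.8 L 294.0 R 341.9
59 far row 262.1 L 293.8 R 342.2
61 far row 263.4 L 293.5 R 342.4
63 far row 264.8 L 293.3 R 342.7
65 far row 266.2 L 293.0 R 343.0
scene [206.963 207.476] [201 203  12  10  82]
scene [206.694 206.847] [201 202  12  11  98]
```

```bash
python3 -m creep '[{"dx":-0.003,"dy":0.001,"dz":-0.015,"rx":0,"ry":0,"rz":0,"grip":1},{"dx":-0.003,"dy":0.001,"dz":-0.03,"rx":0,"ry":0,"rz":0,"grip":1},{"dx":-0.003,"dy":0.001,"dz":-0.038,"rx":0,"ry":0,"rz":0,"grip":1},{"dx":-0.003,"dy":0.001,"dz":-0.042,"rx":0,"ry":0,"rz":0,"grip":1},{"dx":-0.003,"dy":0.001,"dz":-0.042,"rx":0,"ry":0,"rz":0,"grip":1}]'
python3 -m creep '[{"dx":0,"dy":0,"dz":-0.001,"rx":0,"ry":0,"rz":0,"grip":1},{"dx":0,"dy":0,"dz":-0.002,"rx":0,"ry":0,"rz":0,"grip":1},{"dx":0,"dy":0,"dz":-0.003,"rx":0,"ry":0,"rz":0,"grip":1},{"dx":0,"dy":0,"dz":-0.003,"rx":0,"ry":0,"rz":0,"grip":1},{"dx":0,"dy":0,"dz":-0.003,"rx":0,"ry":0,"rz":0,"grip":1}]'
```

```text
clock: 24.52
eef_pos: [591.3, -202.7, 66.8]
tool_rot: [3.14, 0.0, 1.273]
force: [-1.5, 0.8, 3.7]
width: -0.1
gripper_force: 1.7
clock: 25.15
eef_pos: [591.3, -202.7, 66.1]
tool_rot: [3.14, 0.0, 1.273]
force: [-2.8, 0.4, 7.1]
width: -0.1
gripper_force: 3.6
```

```bash
python3 -m creep '[{"dx":0,"dy":0,"dz":-0.002,"rx":0,"ry":0,"rz":0,"grip":1},{"dx":0,"dy":0,"dz":-0.003,"rx":0,"ry":0,"rz":0,"grip":1},{"dx":0,"dy":0,"dz":-0.003,"rx":0,"ry":0,"rz":0,"grip":1},{"dx":0,"dy":0,"dz":-0.003,"rx":0,"ry":0,"rz":0,"grip":1},{"dx":0,"dy":0,"dz":-0.003,"rx":0,"ry":0,"rz":0,"grip":1}]'
python3 look.py w18 green 591.6 -202.7
python3 -m creep '[{"dx":0,"dy":0,"dz":0.03,"rx":0,"ry":0,"rz":0,"grip":1},{"dx":0,"dy":0,"dz":0.1,"rx":0,"ry":0,"rz":0,"grip":1},{"dx":-0.05,"dy":0,"dz":0.25,"rx":0,"ry":0,"rz":0,"grip":1},{"dx":-0.1,"dy":-0.2,"dz":0.4,"rx":0,"ry":0,"rz":0,"grip":1},{"dx":-0.1,"dy":-0.2,"dz":0.4,"rx":0,"ry":0,"rz":0,"grip":1}]'
```

```text
clock: 25.78
eef_pos: [591.3, -202.8, 65.9]
tool_rot: [3.14, 0.0, 1.273]
force: [-4.9, 0.8, 14.5]
width: 0.2
gripper_force: 7.2
25.775 [ 0.26   0.8    0.043  1.72  -0.053  0.621  0.034] [ 591.332 -202.764   65.941] [3.14  0.    1.273]
force [-4.932  0.75  14.521]
blob [320.258 287.091] [294 278  52  21 449]
57 far row 273.2 L 295.0 R 347.8
59 far row 274.8 L 294.7 R 348.2
61 far row 276.4 L 294.5 R 348.5
63 far row 278.0 L 294.2 R 348.9
65 far row 279.7 L 293.9 R 349.2
scene [206.826 210.   ] [202 208  11   5  23]
scene [206.694 206.847] [201 202  12  11  98]
clock: 26.5
eef_pos: [551.5, -285.4, 227.0]
tool_rot: [3.136, 0.002, 1.271]
force: [0.1, 0.2, -1.5]
width: 0.3
gripper_force: 0.0
```

Green bottomed (stiff rise at z≈66) and is released. One numeric check of the final scene before handing in.

```bash
python3 - <<'E'
from h import *
from cell import get_image
np.set_printoptions(precision=1,suppress=True)
I={n:get_image(n)[:,:,::-1].copy() for n in("top","scene")}
ct=get_calibration("top")
for n,b,kb in(("top",(385,255,470,325),(375,190,510,265)),("scene",(240,180,300,245),(190,193,250,250))):
    for a,nm in((I[n],"now"),(cv2.imread(f"pics/{n}0.png"),"then")):
        print(n,nm,[(c.round(1),s[2:]) for lo,hi in(((108,150,60),(125,255,255)),((0,150,80),(6,255,255)),((50,120,40),(85,255,255))) for c,s in blobs(a,lo,hi,kb,40)])
    for c,s in blobs(I[n],(18,110,70),(34,255,255),b): print("yellow",n,c,s, plane(ct,c,60) if n=="top" else "")
for c,s in blobs(I["top"],(0,0,130),(180,90,255),(245,195,275,225)): print("black cell disc now",c,"was [259.2 209.8]")
E
```

```text
top now [(array([426.4, 225.9]), array([ 14,  14, 158])), (array([452.1, 237.8]), array([ 15,  14, 168])), (array([478.1, 249.9]), array([ 15,  14, 168]))]
top then [(array([426.4, 225.9]), array([ 14,  14, 158])), (array([452.1, 237.8]), array([ 15,  14, 168])), (array([478.2, 249.9]), array([ 15,  14, 167]))]
yellow top [427.4 289.4] [407 274  40  31 660] [ 506.8 -122.3   60. ]
scene now [(array([231.9, 233. ]), array([ 13,  11, 104])), (array([219.3, 219.4]), array([13, 10, 95])), (array([206.7, 206.8]), array([12, 11, 98]))]
scene then [(array([231.9, 233. ]), array([ 13,  11, 103])), (array([219.3, 219.5]), array([13, 11, 99])), (array([206.7, 206.8]), array([12, 11, 98]))]
yellow scene [258.  199.6] [247 189  26  25 323] 
black cell disc now [259.2 209.7] was [259.2 209.8]
```

The keys are back up, the cell's middle is at (507,-122) in the cradle, and the black cell hasn't moved.

```bash
python3 -c "
from cell import ctrl
print(ctrl.finish_job())"
```

```text
the job is handed in; nothing more can be done
None
```

The yellow cell lies in the cradle with its plus end at the red post, and I handed the job in after pressing blue then green (26.5 s), but I misread the first blue press, so blue was fully pressed twice before green and that first press reached 55 N at the fingertips.

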